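Pack the kiln-prop caddy for the next firing

ROBOT

A 6-joint arm with a two-finger parallel gripper is mounted at the origin on the work surface. World frame = base frame: x ahead of the robot, y to its left, z up, the work surface at z = 0. Lengths are in m, angles in rad, forces in N, time in s.
With the tool pointing down it reaches from about 0.375 to 0.925 m from the base axis. Payload 5.7 kg.
Tool frame: the origin (TCP) lies at the very end of the fingers, on their centre line; the grasp point (between the pads) lies 19 mm behind it; y points along the fingers, z is the direction in which the jaws open and shut, and the axes are right-handed (so a half turn about y gives the same grasp; the last joint's range is limited). The gripper opens to 88 mm and grips with 3 to 60 N. Pads are 20 mm wide; open, the fingers measure 115 mm over their backs; the gripper's body (75 mm by 178 mm) begins 61 mm behind the grasp point.
Start: joints at [-1.312, 0.359, 1.51, -0, 1.272, -0.115], TCP at [0.219, -0.559, 0.223] pointing down, gripper open.
Joint ranges: [-2.97, 2.97], [-1.01, 2.36], [0.21, 2.38], [-0.96, 4.11], [0.2, 2.71], [-2.98, 2.98]. Speed limits (rad/s): [2.39, 2.39, 3.14, 3.14, 3.14, 3.14].

INTERFACE

Orientations are given as a rotation vector (axis times angle).
In Python, from plant import * gives the robot as it stands.
- The arm moves only by the tool send_rows, never from a script. Its argument "targets" is a list of rows, each a list of 2 entries, a list of its own where there are three numbers: the shift along the tool's x, y, z in m, then the turn about the tool's y in rad. A call has exactly 8 rows; each row shifts and turns the pose as measured when the row begins, along the tool's axes as they then stand; what a row does not reach is not made up. A row lasts 1/10 s, in which the tool goes at most 50 mm and 8.59 degrees, less where a joint would pass 70% of its speed; a pose out of reach is approached as far as the arm can. A call is refused whole if a number of a shift passes 0.05 or a number of a turn 0.15, either way. A call with a gripper value outside its range is refused whole. "jaw" is the opening in per cent of the stroke, from 0 (shut) to 100 (fully open), set as the call begins (left out, the last holds). The fingers move at their own pace and stop on an object; "newtons" is the grip in N (left out, the last holds). Time passes only in rows, so rows that do not move let the fingers close, or fill a call up. It gives the time, the measured TCP pose, the force and the opening at its end, in the units of the state.
- state(): the state, without advancing time (a new reading comes with each control period).
- capture(name): name is "scene" or "top"; returns a dict with "frame" (384x512x3 uint8, blue, green, red), "camera_matrix" (3x3 intrinsics, pixels), "k1" (the pictures are not rectified: a ray, as slopes to the right and down, at radius r is drawn at 1 + k1 r^2 times it, then the intrinsics apply), "rvec" (rotation vector, rad) and "tvec" (3), from world to camera coordinates, as OpenCV has them. Camera axes: x right, y down, z forward; pixel columns grow to the right and rows downward; lengths in m; the calibration is good to about 2 mm. A picture is of the moment at which its call begins. There is no depth.
- finish_job(): hands the job in, once; it reports no verdict.
Trained networks look in the newest picture that a camera, given by its name, has taken for a name from the list of things; names that differ only in an ending like _2 or _b are one class to them, and where a whole thing is asked for, a point or a joint stands for the part that bears it (a point fixed in the world has none). Each returns a list of dicts, best first, with "conf" (0 to 1); they miss things now and then, are a little off and sometimes report something else, mostly with a low value. They report only what shows in the picture. A call takes as long as a camera call. They do not tell look-alikes from the thing itself.
- regions_of(camera, target): "region" (384x512 bool, what is visible of it) and "centre" ([column, row] in pixels, amid what is visible of it).
The state is a dict: "time": time; "joints": joint angles; "qd": joint speeds; "joint_torque": joint torques, N m; "ee_pos": TCP position; "tool_rot": TCP orientation; "wrist_force": force on the tool from outside, world axes, zero at the start; "ft_torque": the same for the moment, N m; "grip_width": finger opening in m.
Only numpy, scipy, OpenCV 4.12 (cv2) and the standard library are available. Lean on these libraries where they do the work, as an engineer would, in place of code of your own. Each camera call takes 0.05 s, during which the arm holds its last target.

TASK

Pack the wooden caddy for the next kiln firing: lay the four props with blue, green, red and yellow ends flat in the caddy, each in the bay whose floor has its own colour. The yellow one is stuck under the steel bar at the foot of the sloping chute, so work it back up the slope until it is clear of the bar, then lift it out. Leave the plain prop and the black-ended prop where they lie.

Things in the scene. Friction and masses are not known exactly. Their poses are not given: they have to be found in the camera images.
- prop_blue: Buff square clay kiln prop, 80 x 34 x 34 mm, 0.1-0.2 kg, both ends blue for 22 mm. Lies flat on the bench, length within 0.5 rad of world x. Origin at its centre, x along its length, z up.
- prop_green: Buff square clay kiln prop, 80 x 34 x 34 mm, 0.1-0.2 kg, both ends green for 22 mm. Lies flat on the bench, length within 0.5 rad of world x. Origin at its centre, x along its length, z up.
- prop_red: Buff square clay kiln prop, 80 x 34 x 34 mm, 0.1-0.2 kg, both ends red for 22 mm. Lies flat on the bench, length within 0.5 rad of world x. Origin at its centre, x along its length, z up.
- prop_yellow: As the others, ends yellow, x along its length from its centre, z up. Lies in a fixed chute rising 14 deg along its +x (away from the robot within 0.35 rad); z square to chute floor. Bar 28 mm long, 65 wide, top 44 above chute floor, covers its low 27 mm with 3.5 mm gap: slide it 27+ mm (40 is good) up, then lift. Chute 40 mm wide inside, 53 outside, curbs 6 high, open 140 mm above it.
- bay_blue: Bay with blue floor, one of four (order varies) in a row in a low fixed wooden caddy. Origin: centre of the 2 mm floor liner's underside, 4 mm above the bench. Inside 60 mm along its x, 110 mm along its y (the prop lies along y); walls 5-6 mm thick, 10 mm above the liner; bays 65 mm apart along x.
- bay_green: Bay with green floor, one of four (order varies) in a row in a low fixed wooden caddy. Origin: centre of the 2 mm floor liner's underside, 4 mm above the bench. Inside 60 mm along its x, 110 mm along its y (the prop lies along y); walls 5-6 mm thick, 10 mm above the liner; bays 65 mm apart along x.
- bay_red: Bay with red floor, one of four (order varies) in a row in a low fixed wooden caddy. Origin: centre of the 2 mm floor liner's underside, 4 mm above the bench. Inside 60 mm along its x, 110 mm along its y (the prop lies along y); walls 5-6 mm thick, 10 mm above the liner; bays 65 mm apart along x.
- bay_yellow: Bay with yellow floor, one of four (order varies) in a row in a low fixed wooden caddy. Origin: centre of the 2 mm floor liner's underside, 4 mm above the bench. Inside 60 mm along its x, 110 mm along its y (the prop lies along y); walls 5-6 mm thick, 10 mm above the liner; bays 65 mm apart along x.
- prop_plain: Look-alike that stays. Buff square clay kiln prop, 80 x 34 x 34 mm, 0.1-0.2 kg, no colour on its ends. Lies flat on the bench. Origin at its centre, x along its length, z up.
- prop_black: Look-alike that stays. Buff square clay kiln prop, 80 x 34 x 34 mm, 0.1-0.2 kg, both ends black. Lies flat on the bench. Origin at its centre, x along its length, z up.
Not all that is in view belongs to the job. Several things have the shape of the bay_yellow; the one meant has the colours described above.

How it is judged:
By the outcome, as a careful person would: the job done as asked, in the order asked, and still so for the second after the job is handed in, with the robot touching nothing.
It also fails if it takes over 106 s, if anything falls off the work surface, if the arm or the gripper's body presses on something with over 40 N, if the wrist force passes 120 N, or if a joint passes its speed limit or range.

## Working session

There is one attempt and no reset: what is moved stays moved. The work goes in short steps, Python scripts to look and compute and a tool call to move; the robot and the scene stay as the last step left them, time stands still between calls to the robot, and variables do not carry over. Pictures are saved under pics/ and viewed, and the job is handed in when it is done.

Besides the shell and the picture viewer there is one more tool, called by a JSON object that holds its "api" and its "payload". send_rows: Moves the arm, as the interface text tells. Its arguments: {"type":"object","properties":{"targets":{"type":"array","items":{"type":"array"}},"jaw":{"type":"number"},"newtons":{"type":"number"}},"required":["targets"]}

```bash
ls; mkdir -p pics
cat > h.py <<'E'
from plant import *
import numpy as np, cv2
E
python3 - <<'E'
from h import *
print(state())
for n in ("scene","top"):
    c=capture(n); cv2.imwrite(f"pics/{n}0.png",c["frame"]); np.savez(f"{n}0.npz",**{k:v for k,v in c.items()})
    print(n,c["camera_matrix"],c["k1"],c["rvec"],c["tvec"])
    R=cv2.Rodrigues(np.array(c["rvec"]))[0]; print(-R.T@np.array(c["tvec"]),R)
E
```

```text
pics
{'time': 0.0, 'joints': array([-1.31210785e+00,  3.59520291e-01,  1.51144031e+00,  1.65603161e-05,
        1.27254181e+00, -1.15096570e-01]), 'qd': array([ 0.00106417, -0.00161046,  0.00047339,  0.00061827,  0.00130191,
       -0.00017266]), 'joint_torque': array([-3.67750719e-03, -5.15378952e+01, -2.70721042e+01,  6.75757905e-02,
        3.49222566e-02, -1.56244500e-04]), 'ee_pos': array([ 0.21890125, -0.55787479,  0.22179753]), 'tool_rot': array([-0.3815695 ,  2.01915112, -2.01523826]), 'wrist_force': array([ 0.1555477 , -1.58728634,  0.22979754]), 'ft_torque': array([ 0.01328194,  0.03249146, -0.02978259]), 'grip_width': 0.08814405131565549}
scene [[461.69780445   0.         260.17657139]
 [  0.         461.69780445 182.77384427]
 [  0.           0.           1.        ]] 0.017179426379475768 [ 2.42756617  1.02371058 -0.29461872] [-0.35584118 -0.21489597  1.4264048 ]
[ 0.91218182 -0.37397167  1.11153201] [[ 0.6961053   0.71787554 -0.00959784]
 [ 0.61315604 -0.60140949 -0.51219752]
 [-0.3734663   0.35065843 -0.85881406]]
top [[459.20734339   0.         257.66654946]
 [  0.         459.20734339 203.91497998]
 [  0.           0.           1.        ]] -0.02671937078453668 [ 2.17489609 -2.16782632  0.07511564] [0.07705855 0.45483379 1.47489467]
[0.32921568 0.05615234 1.50883731] [[ 0.00387377 -0.99988437 -0.01470537]
 [-0.99646838 -0.00262621 -0.08392774]
 [ 0.08387941  0.01497855 -0.99636333]]
```

View pics/scene0.png

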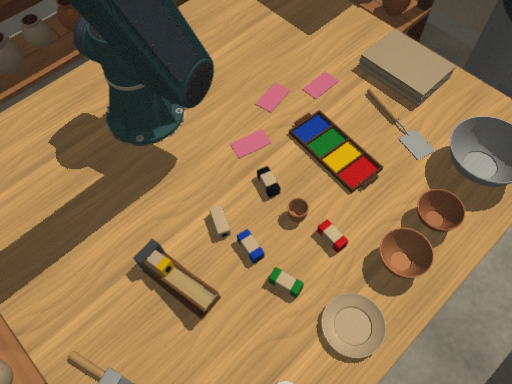

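View pics/top0.png

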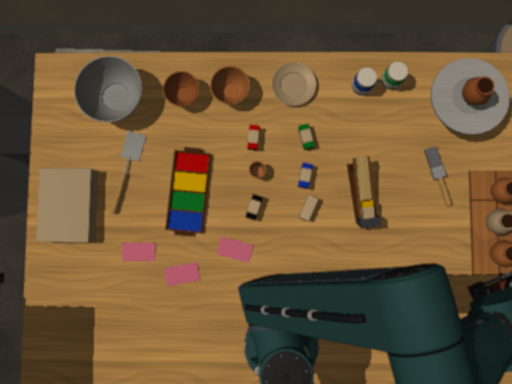

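The top view shows red (253,137), green (306,137), blue (305,176), plain (310,208), black (255,207), and yellow under the bar (367,204). The caddy bays are red (193,162), yellow (192,182), green (188,201) and blue (186,221). The pink sheets don't belong to the job. Next I'll measure.

```bash
cat >> h.py <<'E'
from scipy.optimize import minimize
def cam(c):
    return dict(K=np.array(c["camera_matrix"]),D=np.array([float(c["k1"]),0,0,0,0]),r=np.array(c["rvec"]).ravel(),t=np.array(c["tvec"]).ravel())
def proj(c,P): return cv2.projectPoints(np.asarray(P,float).reshape(-1,3),c["r"],c["t"],c["K"],c["D"])[0].reshape(-1,2)
def unproj(c,uv,z):
    s=cv2.undistortPoints(np.array(uv,float).reshape(-1,1,2),c["K"],c["D"]).reshape(-1,2)
    R=cv2.Rodrigues(c["r"])[0]; o=-R.T@c["t"]; d=np.c_[s,np.ones(len(s))]@R
    return o+d*((z-o[2])/d[:,2])[:,None]
def hullmask(c,P,S=4):
    h=cv2.convexHull(proj(c,P).astype(np.float32)).reshape(-1,2)
    m=np.zeros((384*S,512*S),np.uint8); cv2.fillPoly(m,[np.round((h+.5)*S*16-8).astype(np.int32)],255,shift=4)
    return cv2.resize(m,(512,384),interpolation=cv2.INTER_AREA)/255.
def box(x,y,z,yaw,l=.08,w=.034,h=.034):
    P=np.array([[a*l/2,b*w/2,d*h/2] for a in(-1,1) for b in(-1,1) for d in(-1,1)])
    c,s=np.cos(yaw),np.sin(yaw)
    return P@np.array([[c,s,0],[-s,c,0],[0,0,1]])+[x,y,z]
def fit(cs,ms,x0,z=.017,dims=(.08,.034,.034)):
    def f(p):
        B=box(p[0],p[1],z,p[2],*dims); return sum(np.abs(hullmask(c,B)-m).sum()/m.sum() for c,m in zip(cs,ms))
    best=None
    for y0 in (-.4,-.2,0,.2,.4):
        r=minimize(f,[x0[0],x0[1],y0],method="Nelder-Mead",options=dict(initial_simplex=[[x0[0],x0[1],y0],[x0[0]+.01,x0[1],y0],[x0[0],x0[1]+.01,y0],[x0[0],x0[1],y0+.15]],xatol=1e-4,fatol=1e-3))
        if best is None or r.fun<best.fun: best=r
    return best
E
python3 - <<'E'
from h import *
cs=[cam(capture(n)) for n in("top","scene")]
for n in ("prop_blue","prop_yellow","bay_blue","bay_green","bay_red","bay_yellow"):
    for k,nm in enumerate(("top","scene")):
        for d in regions_of(nm,n): print(n,nm,round(d["conf"],2),np.round(d["centre"],1),d["region"].sum())
g={}
for k,nm in enumerate(("top","scene")):
    for n in ("prop_blue","prop_green","prop_red"):
        for d in regions_of(nm,n):
            g.setdefault((nm,n),[]).append(d)
guess=dict(prop_blue=[305,176],prop_green=[306,137],prop_red=[253,137])
for n,uv in guess.items():
    x0=unproj(cs[0],[uv],.02)[0]; uv2=proj(cs[1],x0)[0]
    ms=[]
    for nm,u in(("top",uv),("scene",uv2)):
        c=[d for d in g.get((nm,n),[]) if np.linalg.norm(np.array(d["centre"])-u)<12 and d["conf"]>.4]
        ms.append(c[0]["region"].astype(float) if c else None)
    print(n,x0,uv2,[m is not None for m in ms])
    for sel in ([0,1],[0],[1]):
        if all(ms[i] is not None for i in sel):
            r=fit([cs[i] for i in sel],[ms[i] for i in sel],x0); print(sel,np.round(r.x,4),round(r.fun,3))
np.save("x.npy",0)
E
python3 - <<'E'
import cv2,numpy as np
a=cv2.imread("pics/top0.png")[90:250,150:400];b=cv2.imread("pics/scene0.png")[220:330,110:260]
cv2.imwrite("pics/crop1.png",cv2.resize(a,None,fx=3.2,fy=3.2,interpolation=3)[:600,:800])
cv2.imwrite("pics/crop2.png",cv2.resize(b,None,fx=5,fy=5,interpolation=3)[:600,:800])
E
```

```text
prop_blue top 0.55 [304.5 173.7] 252
prop_blue scene 0.73 [251.9 245.7] 494
prop_yellow top 0.51 [369.2 205.2] 232
prop_yellow scene 0.96 [161.1 259.6] 415
prop_yellow scene 0.15 [310.  129.5] 496
bay_blue top 0.86 [184.6 218.4] 628
bay_blue scene 0.75 [309.  131.7] 528
bay_green top 0.8 [187.2 201. ] 552
bay_green scene 0.81 [326.1 142.1] 550
bay_red top 0.63 [367.8 204.7] 201
bay_red scene 0.65 [356.8 169.6] 610
bay_yellow top 0.88 [187.4 182.2] 536
bay_yellow top 0.81 [179.8 274.3] 647
bay_yellow top 0.62 [231.2 247. ] 590
bay_yellow top 0.61 [140.6 249.5] 580
bay_yellow scene 0.93 [248.8 142.3] 597
bay_yellow scene 0.91 [340.6 157.1] 595
bay_yellow scene 0.82 [273.8  94.4] 542
bay_yellow scene 0.7 [321.   85.5] 486
prop_blue [ 0.54648336 -0.07576732  0.02      ] [248.41481966 243.71178267] [True, True]
[0, 1] [ 0.5533 -0.075  -0.1976] 0.269
[0] [ 0.5507 -0.0747 -0.1857] 0.16
[1] [ 0.5535 -0.0753 -0.2042] 0.092
prop_green [ 0.67604744 -0.07974767  0.02      ] [283.63983778 279.93077441] [True, True]
[0, 1] [ 0.6797 -0.0784  0.248 ] 0.266
[0] [ 0.6783 -0.0794  0.2164] 0.135
[1] [ 0.6816 -0.0781  0.2594] 0.081
prop_red [0.67590314 0.09477869 0.02      ] [331.02694491 234.13126989] [True, True]
[0, 1] [ 0.6793  0.0948 -0.1079] 0.182
[0] [ 0.6777  0.0948 -0.1014] 0.064
[1] [ 0.6801  0.0958 -0.1158] 0.095
```

View pics/crop1.png

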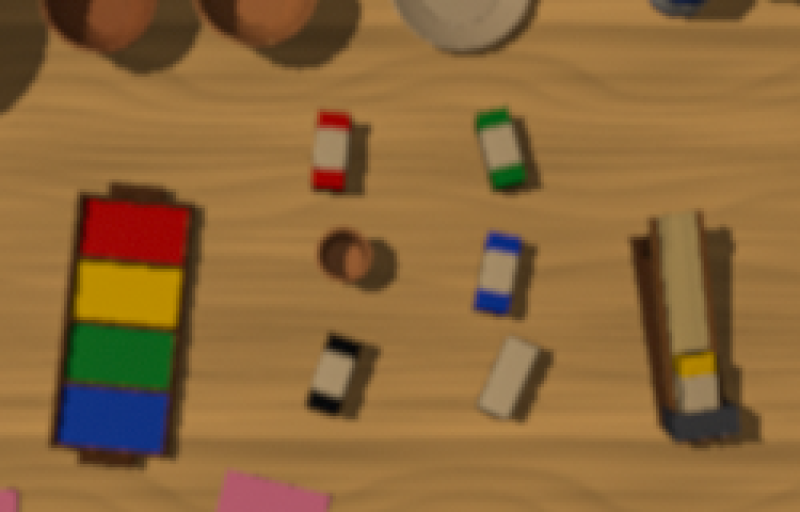

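View pics/crop2.png

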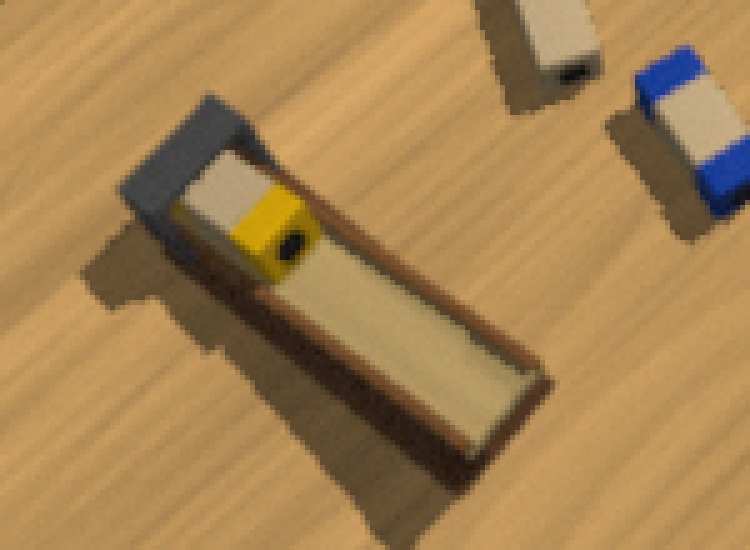

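Note that the caddy's row of bays runs along world x, so the props must be turned about 90°. Now I'll fit the bays and the yellow prop in its chute.

```bash
cat > m.py <<'E'
from h import *
from scipy.spatial.transform import Rotation as Ro
ims={n:cv2.imread(f"pics/{n}0.png") for n in("top","scene")}
cs={n:cam(np.load(f"{n}0.npz")) for n in ims}
def colmask(n,name,roi):
    h=cv2.cvtColor(ims[n],cv2.COLOR_BGR2HSV).astype(int); H,S,V=h[...,0],h[...,1],h[...,2]
    hue=dict(blue=(105,130),green=(45,80),yellow=(22,32),red=(-6,6))[name]
    Hs=np.where(H>170,H-180,H)
    m=(Hs>=hue[0])&(Hs<=hue[1])&(S>(205 if name=="yellow" else 150))&(V>60)
    q=np.zeros_like(m); x0,x1,y0,y1=roi; q[y0:y1,x0:x1]=m[y0:y1,x0:x1]
    nn,l,st,ce=cv2.connectedComponentsWithStats(q.astype(np.uint8))
    k=1+st[1:,4].argmax(); return l==k
E
python3 - <<'E'
from m import *
s=state(); R=Ro.from_rotvec(s["tool_rot"]).as_matrix(); print(np.round(R,3),s["time"])
ctr={}
for b in("blue","green","yellow","red"):
    for n,roi in(("top",(160,215,145,240)),("scene",(285,385,105,195))):
        m=colmask(n,b,roi); 
        cn=max(cv2.findContours(m.astype(np.uint8),0,1)[0],key=cv2.contourArea).reshape(-1,2)
        P=unproj(cs[n],cn,.006)[:,:2]; r=cv2.minAreaRect((P*1000).astype(np.float32))
        ys,xs=np.nonzero(m); c=unproj(cs[n],np.c_[xs,ys],.006)[:,:2].mean(0)
        print(b,n,m.sum(),np.round(c,4),np.round(r[0],1),np.round(r[1],1),round(r[2],1))
# yellow
M={"top":colmask("top","yellow",(350,385,180,230)),"scene":colmask("scene","yellow",(150,185,250,285))}
for n in M:
    k=cv2.morphologyEx(M[n].astype(np.uint8),cv2.MORPH_CLOSE,np.ones((5,5))); 
    h=cv2.convexHull(np.argwhere(k)[:,::-1].astype(np.int32)); q=np.zeros_like(k); cv2.fillConvexPoly(q,h,1); print(n,M[n].sum(),k.sum(),q.sum()); M[n]=q.astype(float)
def pts(p,lo=.018,hi=.04):
    P=np.array([[a,b*.017,d*.017] for a in(lo,hi) for b in(-1,1) for d in(-1,1)])
    return Ro.from_euler("ZY",[p[3],-np.radians(14)]).apply(P)+p[:3]
def f(p): return sum(np.abs(hullmask(cs[n],pts(p))-M[n]).sum()/M[n].sum() for n in M)
x0=unproj(cs["top"],[[367.5,205]],.05)[0]
best=[]
for z in(.03,.05):
  for yw in(-.1,.1,.2):
    p0=np.array([x0[0]-.03,x0[1],z,yw]); sx=[p0]+[p0+d for d in np.diag([.01,.01,.015,.1])]
    r=minimize(f,p0,method="Nelder-Mead",options=dict(initial_simplex=sx,xatol=1e-4,fatol=1e-3,maxiter=400)); best.append((r.fun,r.x))
for b in sorted(best,key=lambda b:b[0])[:3]: print(round(b[0],3),np.round(b[1],4))
p=min(best,key=lambda b:b[0])[1]; np.save("yel.npy",p)
for n in ims:
    im=cv2.resize(ims[n],None,fx=5,fy=5,interpolation=3)
    u=((proj(cs[n],pts(p,-.04,.04))+.5)*5).astype(int)
    for i in range(8):
        for j in range(i):
            if bin(i^j).count("1")==1: cv2.line(im,tuple(map(int,u[i])),tuple(map(int,u[j])),(255,0,255),1)
    c=u.mean(0).astype(int); cv2.imwrite(f"pics/fit_{n}.png",im[c[1]-250:c[1]+250,c[0]-200:c[0]+200])
a=np.hstack([cv2.imread(f"pics/fit_{n}.png") for n in ims]); cv2.imwrite("pics/fit.png",a)
E
```

```text
[[-0.931 -0.     0.365]
 [-0.365  0.    -0.931]
 [-0.    -1.    -0.   ]] 1.1
blue top 567 [0.4005 0.3187] [400.6 318.9] [106.4  57.5] 84.5
blue scene 508 [0.401 0.321] [400.7 321.4] [103.8  54.9] 83.9
green top 551 [0.4651 0.3101] [465.2 310.3] [102.4  58.8] 84.4
green scene 519 [0.4665 0.3126] [466.  313.9] [101.4  56. ] 84.9
yellow top 603 [0.5297 0.3061] [528.4 305.9] [108.8  64. ] 84.3
yellow scene 605 [0.5316 0.3082] [531.6 308.8] [105.5  58. ] 84.7
red top 598 [0.5951 0.2984] [595.8 298.3] [110.3  61.8] 84.3
red scene 673 [0.5966 0.3014] [596.4 301.8] [106.8  60. ] 84.4
top 82 82 90
scene 182 202 214
0.475 [ 0.4281 -0.271   0.0373  0.0753]
0.486 [ 0.4289 -0.272   0.039   0.1171]
0.492 [ 0.4277 -0.2684  0.041  -0.0214]
```

View pics/fit.png

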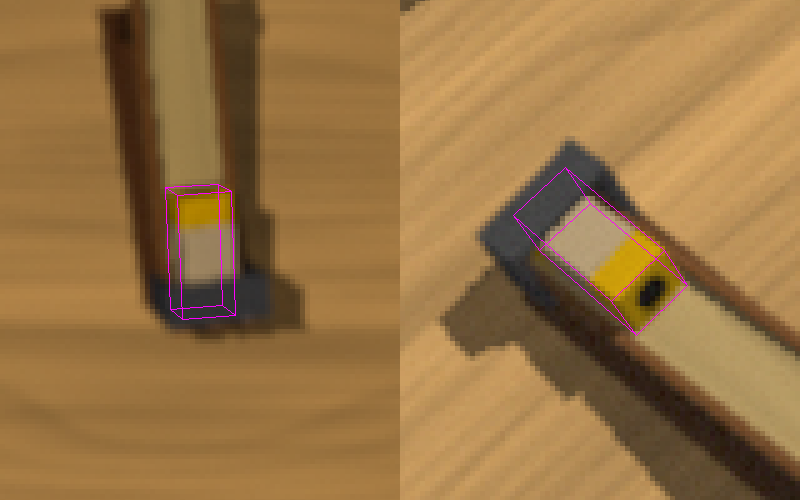

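The top-view overlay sits about 2 px left of the prop, so I'll refine it with hand-picked points.

Run:
```python
import cv2,numpy as np
def crop(n,x0,y0,w,h,f,name):
    a=cv2.imread(f"pics/{n}0.png")[y0:y0+h,x0:x0+w]; a=cv2.resize(a,None,fx=f,fy=f,interpolation=cv2.INTER_CUBIC)
    for i in range(0,w,5): cv2.putText(a,str(x0+i),(i*f,8),0,.3,(255,255,255),1); cv2.line(a,(i*f+f//2,10),(i*f+f//2,16),(255,255,255),1)
    for i in range(0,h,5): cv2.putText(a,str(y0+i),(0,i*f+f//2),0,.3,(255,255,255),1); cv2.line(a,(22,i*f+f//2),(28,i*f+f//2),(255,255,255),1)
    cv2.imwrite(f"pics/{name}.png",a)
crop("top",340,150,55,85,7,"zt"); crop("scene",130,235,90,80,8,"zs")
```

```text
(no output)
```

View pics/zt.png

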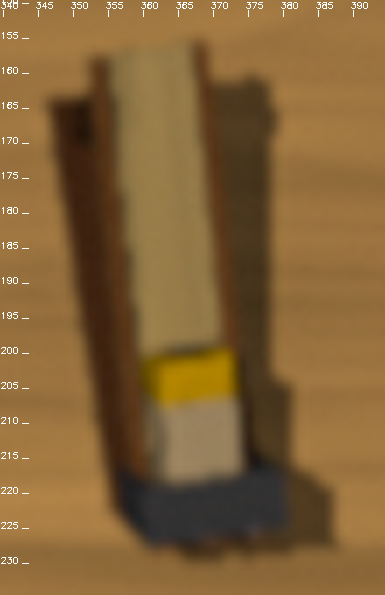

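View pics/zs.png

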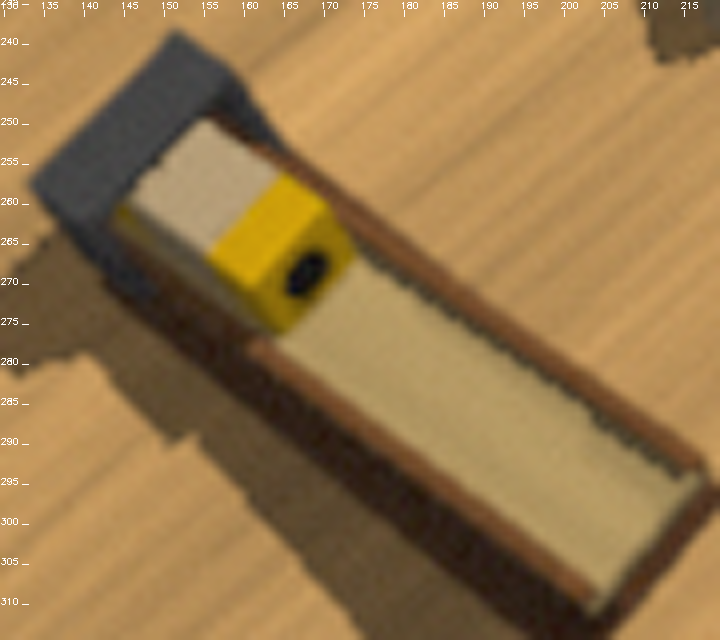

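```bash
cat > yel.py <<'E'
from m import *
from scipy.optimize import least_squares
h=.017
obs=[("top",(.04,-h,h),(372.8,199.5)),("top",(.04,h,h),(362.4,200.5)),("top",(.018,h,h),(362.4,207.6)),("top",(.018,-h,h),(373.4,206.2)),
("scene",(.04,h,h),(170.1,259.1)),("scene",(.04,-h,h),(160.7,270.4)),("scene",(.018,h,h),(164.9,256.4)),("scene",(.018,-h,h),(155.8,265.8)),("scene",(.04,h,-h),(174.1,265.8)),("scene",(.04,-h,-h),(165.1,276.1)),
("scene","+",(215.7,294.2)),("scene","-",(204.1,309.9)),("top","+",(354.8,157.6)),("top","-",(367.1,155.8))]
def W(p,q):
    if q=="+": q=(p[4],.02+p[9],-h)
    elif q=="-": q=(p[4],-.02+p[9],-h)
    return Ro.from_euler("ZY",[p[3],-np.radians(14)]).apply(q)+p[:3]
def res(p):
    b={"top":p[5:7],"scene":p[7:9]}
    r=[proj(cs[n],W(p,q))[0]+b[n]-o for n,q,o in obs]
    return np.r_[np.ravel(r),p[5:9]/1.0,p[9]/.002]
r=least_squares(res,[.43,-.27,.04,.08,.18,0,0,0,0,0]); p=r.x
print(np.round(p,4)); print(np.round(res(p)[:28].reshape(-1,2),1).tolist())
print("bench pt under floor z at prop centre",p[2]-h/np.cos(np.radians(14)))
E
python3 yel.py
```

```text
[ 0.4287 -0.2719  0.0388  0.1293  0.1777  0.1443  0.0054  0.0222 -0.18
 -0.0005]
[[-0.1, 0.1], [-0.4, 0.5], [0.2, 0.2], [-0.1, 0.2], [0.4, 0.6], [-0.2, -0.1], [-0.3, -1.1], [-1.2, 0.0], [1.2, 0.8], [0.4, 0.9], [-0.1, 0.6], [-0.2, -1.5], [0.0, -0.6], [0.2, -0.4]]
bench pt under floor z at prop centre 0.021271439103966207
```

Yellow fits well: its centre is at (0.429, -0.272, 0.039), yaw 0.129, with the upper chute end 138 mm above the prop against a nominal 140. Next is a planner.

```bash
cat > plan.py <<'E'
# usage: plan.py "x,y,z,phideg" ...  -> rows (tool shift, turn) from measured pose through waypoints
import sys; from h import *
from scipy.spatial.transform import Rotation as Ro
s=state(); p=np.array(s["ee_pos"]); R=Ro.from_rotvec(s["tool_rot"]).as_matrix(); ph=np.arctan2(R[1,2],R[0,2])
print("t",round(s["time"],2),"p",np.round(p,4),"phi",round(np.degrees(ph),1),"w",round(s["grip_width"],4),"F",np.round(s["wrist_force"],1),"tilt",np.round(R[2],3),"q",np.round(s["joints"],2))
rows=[]
for a in sys.argv[1:]:
    if a=="now": continue
    v=a.split(","); step=float(v[4]) if len(v)>4 else .045
    t=np.array(list(map(float,v[:3]))); tp=np.radians(float(v[3])); 
    n=int(max(np.ceil(np.linalg.norm(t-p)/step-1e-6),np.ceil(abs(tp-ph)/.135-1e-6),1))
    p0,h0=p.copy(),ph
    for i in range(1,n+1):
        tgt=p0+(t-p0)*i/n; th=h0+(tp-h0)*i/n; d=tgt-p
        zx=np.array([np.cos(ph),np.sin(ph),0]); yx=np.array([0,0,-1.]); xx=np.cross(yx,zx)
        r=np.round([d@xx,d@yx,d@zx],3); turn=round(-(th-ph),2)
        p=p+r[0]*xx+r[1]*yx+r[2]*zx; ph=ph-turn; rows.append([r.tolist(),turn])
print(len(rows),"rows end",np.round(p,4),round(np.degrees(ph),1))
for i in range(0,len(rows),8): print(str(rows[i:i+8]).replace("-0.0,","0,").replace("-0.0]","0]"))
E
python3 plan.py .552,-.075,.12,-101.2 .552,-.075,.014,-101.2,.035
```

```text
t 1.1 p [ 0.2191 -0.5585  0.2226] phi -68.6 w 0.0874 F [ 0.4 -0.2  0.1] tilt [-0. -1. -0.] q [-1.31  0.36  1.51  0.    1.27 -0.12]
18 rows end [ 0.5524 -0.0753  0.0136] -101.2
[[[-0.035, 0.007, -0.023], np.float64(0.04)], [[-0.034, 0.008, -0.025], np.float64(0.04)], [[-0.032, 0.007, -0.026], np.float64(0.04)], [[-0.032, 0.007, -0.028], np.float64(0.04)], [[-0.031, 0.008, -0.029], np.float64(0.04)], [[-0.029, 0.007, -0.03], np.float64(0.04)], [[-0.028, 0.007, -0.031], np.float64(0.04)], [[-0.027, 0.008, -0.032], np.float64(0.05)]]
[[[-0.025, 0.007, -0.033], np.float64(0.04)], [[-0.024, 0.007, -0.035], np.float64(0.04)], [[-0.023, 0.008, -0.035], np.float64(0.04)], [[-0.021, 0.007, -0.036], np.float64(0.04)], [[-0.019, 0.007, -0.037], np.float64(0.04)], [[-0.019, 0.008, -0.038], np.float64(0.04)], [[0.0, 0.026, 0], np.float64(-0.0)], [[0.0, 0.027, 0], np.float64(-0.0)]]
[[[0.0, 0.026, 0], np.float64(-0.0)], [[0.0, 0.027, 0], np.float64(-0.0)]]
```

{"api": "send_rows", "payload": {"targets": [[[-0.035, 0.005, -0.023], 0.04], [[-0.034, 0.005, -0.025], 0.04], [[-0.032, 0.005, -0.026], 0.04], [[-0.032, 0.005, -0.028], 0.04], [[-0.031, 0.005, -0.029], 0.04], [[-0.029, 0.005, -0.03], 0.04], [[-0.028, 0.005, -0.031], 0.04], [[-0.027, 0.005, -0.032], 0.05]], "jaw": 100, "newtons": 25}}

```text
time: 1.9
ee_pos: [0.4156, -0.2814, 0.1817]
tool_rot: [-0.021, 2.2, -2.218]
wrist_force: [0.5, -0.8, -0.0]
grip_width: 0.0881
```

```bash
sed -i 's/turn=round(-(th-ph),2)/turn=float(round(-(th-ph),2))+0.0/' plan.py; python3 plan.py .552,-.075,.1,-101.2 .552,-.075,.014,-101.2,.035
```

```text
t 1.9 p [ 0.4156 -0.2814  0.1817] phi -88.8 w 0.0881 F [ 0.5 -0.8 -0. ] tilt [-0.003 -1.     0.008] q [-0.73  0.26  1.77 -0.    1.1   0.82]
9 rows end [ 0.5523 -0.0749  0.0137] -101.4
[[[-0.023, 0.014, -0.034], 0.04], [[-0.023, 0.013, -0.035], 0.03], [[-0.021, 0.014, -0.035], 0.04], [[-0.019, 0.013, -0.036], 0.03], [[-0.019, 0.014, -0.037], 0.04], [[-0.017, 0.014, -0.038], 0.04], [[0.0, 0.029, 0.0], 0.0], [[0.0, 0.028, 0.0], 0.0]]
[[[0.0, 0.029, 0.0], 0.0]]
```

{"api": "send_rows", "payload": {"targets": [[[-0.023, 0.014, -0.034], 0.04], [[-0.023, 0.013, -0.035], 0.03], [[-0.021, 0.014, -0.035], 0.04], [[-0.019, 0.013, -0.036], 0.03], [[-0.019, 0.014, -0.037], 0.04], [[-0.017, 0.014, -0.038], 0.04], [[0, 0, 0], 0], [[0, 0, 0], 0]]}}

```text
time: 2.7
ee_pos: [0.5628, -0.0637, 0.0965]
tool_rot: [-0.226, -2.108, 2.13]
wrist_force: [-1.0, 0.2, 0.9]
grip_width: 0.0881
```

```bash
python3 plan.py .552,-.075,.014,-101.2,.02;python3 -c "
from h import *
c=capture('scene');cv2.imwrite('pics/s1.png',cv2.resize(c['frame'][150:330,150:350],None,fx=3,fy=3,interpolation=3))"
```

```text
t 2.7 p [ 0.5628 -0.0637  0.0965] phi -101.6 w 0.0881 F [-1.   0.2  0.9] tilt [-0.011 -1.     0.009] q [-0.23  0.45  1.73 -0.01  0.95  1.55]
5 rows end [ 0.5524 -0.0748  0.0135] -101.0
[[[0.002, 0.017, 0.003], 0.0], [[0.001, 0.016, 0.002], 0.0], [[0.002, 0.017, 0.003], 0.0], [[0.002, 0.016, 0.003], -0.01], [[0.001, 0.017, 0.002], 0.0]]
```

View pics/s1.png

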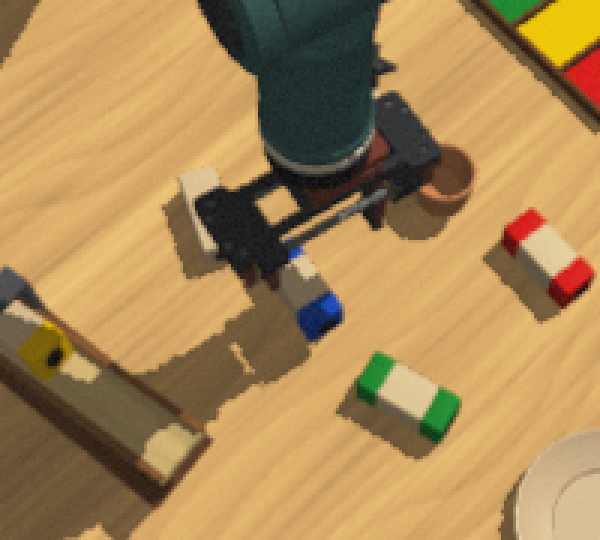

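{"api": "send_rows", "payload": {"targets": [[[0.003, 0.017, 0.004], 0], [[0.002, 0.017, 0.003], 0], [[0.002, 0.017, 0.003], 0], [[0.001, 0.016, 0.002], 0], [[0, 0.01, 0], 0], [[0, 0.004, 0], 0], [[0, 0, 0], 0], [[0, 0, 0], 0]]}}

```text
time: 3.55
ee_pos: [0.5529, -0.0849, 0.0185]
tool_rot: [-0.244, -2.104, 2.131]
wrist_force: [0.2, 0.8, 0.2]
grip_width: 0.0881
```

```bash
python3 plan.py .552,-.075,.014,-101.2,.02
```

```text
t 3.55 p [ 0.5529 -0.0849  0.0185] phi -102.1 w 0.0881 F [0.2 0.8 0.2] tilt [-0.019 -1.     0.01 ] q [-0.27  0.55  1.8  -0.01  0.76  1.52]
1 rows end [ 0.552  -0.0745  0.0135] -101.0
[[[0.003, 0.005, -0.01], -0.02]]
```

{"api": "send_rows", "payload": {"targets": [[[0, 0.003, -0.005], 0], [[0, 0.001, -0.004], 0], [[0, 0, 0], 0], [[0, 0, 0], 0], [[0, 0, 0], 0], [[0, 0, 0], 0], [[0, 0, 0], 0], [[0, 0, 0], 0]]}}

```text
time: 4.35
ee_pos: [0.5569, -0.075, 0.0162]
tool_rot: [-0.247, -2.106, 2.134]
wrist_force: [-0.6, -0.6, 0.1]
grip_width: 0.0879
```

```bash
python3 plan.py .552,-.075,.014,-101.2,.02
```

```text
t 4.35 p [ 0.5569 -0.075   0.0162] phi -102.1 w 0.0879 F [-0.6 -0.6  0.1] tilt [-0.023 -1.     0.011] q [-0.25  0.56  1.8  -0.01  0.76  1.54]
1 rows end [ 0.5518 -0.075   0.0142] -101.5
[[[0.005, 0.002, 0.001], -0.01]]
```

{"api": "send_rows", "payload": {"targets": [[[0.004, 0.002, 0], 0], [[0, 0, 0], 0], [[0, 0, 0], 0], [[0, 0, 0], 0], [[0, 0, 0], 0], [[0, 0, 0], 0], [[0, 0, 0], 0], [[0, 0, 0], 0]], "jaw": 0, "newtons": 25}}

```text
time: 5.15
ee_pos: [0.5524, -0.0746, 0.0139]
tool_rot: [-0.246, -2.106, 2.134]
wrist_force: [0.4, -0.1, 0.3]
grip_width: 0.0336
```

```bash
python3 plan.py .552,-.075,.1,-102,.04 .4015,.318,.1,-5.9,.045
```

```text
t 5.15 p [ 0.5524 -0.0746  0.0139] phi -102.1 w 0.0336 F [ 0.4 -0.1  0.3] tilt [-0.022 -1.     0.011] q [-0.25  0.56  1.81 -0.01  0.75  1.54]
16 rows end [0.4013 0.3181 0.0999] -5.8
[[[0.0, -0.029, 0.0], 0.0], [[0.0, -0.028, 0.0], 0.0], [[0.0, -0.029, 0.001], 0.0], [[0.018, 0, -0.027], -0.13], [[0.014, 0, -0.029], -0.13], [[0.01, 0, -0.031], -0.13], [[0.006, 0, -0.032], -0.13], [[0.001, 0, -0.032], -0.13]]
[[[-0.002, 0, -0.033], -0.12], [[-0.006, 0, -0.031], -0.13], [[-0.011, 0, -0.031], -0.13], [[-0.014, 0, -0.029], -0.13], [[-0.018, 0, -0.027], -0.13], [[-0.021, 0, -0.025], -0.13], [[-0.024, 0, -0.022], -0.13], [[-0.027, 0, -0.018], -0.13]]
```

{"api": "send_rows", "payload": {"targets": [[[0, -0.03, 0], 0], [[0, -0.03, 0], 0], [[0, -0.03, 0], 0], [[0.018, 0, -0.027], -0.13], [[0.014, 0, -0.029], -0.13], [[0.01, 0, -0.031], -0.13], [[0.006, 0, -0.032], -0.13], [[0.001, 0, -0.032], -0.13]]}}

```text
time: 5.95
ee_pos: [0.4926, 0.0792, 0.1033]
tool_rot: [-0.437, 1.942, -1.981]
wrist_force: [0.6, -0.1, -1.0]
grip_width: 0.0341
```

```bash
python3 plan.py .4015,.318,.09,-5.9,.045
```

```text
t 5.95 p [0.4926 0.0792 0.1033] phi -63.9 w 0.0341 F [ 0.6 -0.1 -1. ] tilt [-0.013 -1.     0.023] q [ 0.03  0.36  1.87 -0.02  0.89  1.16]
8 rows end [0.4013 0.3183 0.0903] -6.0
[[[-0.003, 0.002, -0.032], -0.13], [[-0.007, 0.001, -0.031], -0.12], [[-0.011, 0.002, -0.03], -0.13], [[-0.014, 0.002, -0.029], -0.13], [[-0.018, 0.001, -0.026], -0.12], [[-0.021, 0.002, -0.024], -0.13], [[-0.024, 0.002, -0.021], -0.13], [[-0.027, 0.001, -0.018], -0.12]]
```

{"api": "send_rows", "payload": {"targets": [[[-0.003, 0.002, -0.032], -0.13], [[-0.007, 0.001, -0.031], -0.12], [[-0.011, 0.002, -0.03], -0.13], [[-0.014, 0.002, -0.029], -0.13], [[-0.018, 0.001, -0.026], -0.12], [[-0.021, 0.002, -0.024], -0.13], [[-0.02, 0.002, -0.017], -0.13], [[-0.015, 0.001, -0.01], -0.12]]}}

```text
time: 6.75
ee_pos: [0.3985, 0.308, 0.0841]
tool_rot: [-1.174, 1.232, -1.274]
wrist_force: [0.5, -0.5, -1.6]
grip_width: 0.034
```

```bash
python3 plan.py .4015,.318,.05,-5.9,.02
```

```text
t 6.75 p [0.3985 0.308  0.0841] phi -3.5 w 0.034 F [ 0.5 -0.5 -1.6] tilt [ 0.013 -1.     0.021] q [ 0.54  0.4   1.87 -0.03  0.86  0.62]
2 rows end [0.4012 0.3178 0.0501] -5.8
[[[-0.005, 0.017, 0.001], 0.02], [[-0.005, 0.017, 0.001], 0.02]]
```

{"api": "send_rows", "payload": {"targets": [[[-0.002, 0.014, 0.001], 0.02], [[-0.002, 0.014, 0.001], 0.02], [[0, 0.005, 0], 0], [[0, 0, 0], 0], [[0, 0, 0], 0], [[0, 0, 0], 0], [[0, 0, 0], 0], [[0, 0, 0], 0]]}}

```text
time: 7.55
ee_pos: [0.4001, 0.3142, 0.0511]
tool_rot: [-1.156, 1.256, -1.296]
wrist_force: [1.1, 0.8, -1.3]
grip_width: 0.0338
```

```bash
python3 plan.py .4015,.318,.022,-5.9,.02;python3 -c "
from h import *
for n in ('scene','top'):
  c=capture(n);x,y=((250,60) if n=='scene' else (120,120));cv2.imwrite(f'pics/{n}2.png',cv2.resize(c['frame'][y:y+150,x:x+150],None,fx=4,fy=4,interpolation=3))"
```

```text
t 7.55 p [0.4001 0.3142 0.0511] phi -5.4 w 0.0338 F [ 1.1  0.8 -1.3] tilt [ 0.01  -1.     0.022] q [ 0.55  0.46  1.89 -0.03  0.79  0.66]
2 rows end [0.4015 0.3181 0.0221] -5.9
[[[-0.002, 0.015, 0.001], 0.0], [[-0.002, 0.014, 0.0], 0.01]]
```

View pics/scene2.png

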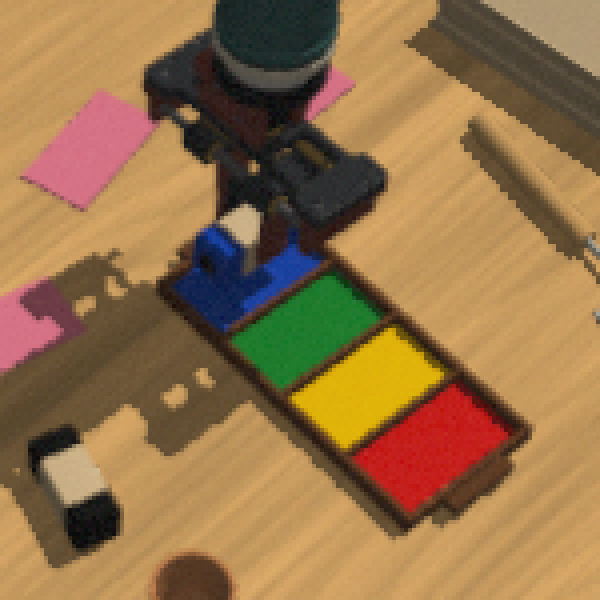

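{"api": "send_rows", "payload": {"targets": [[[-0.002, 0.013, 0.001], 0], [[-0.002, 0.011, 0], 0.01], [[0, 0.005, 0], 0], [[0, 0.001, 0], 0], [[0, 0, 0], 0], [[0, 0, 0], 0], [[0, 0, 0], 0], [[0, 0, 0], 0]]}}

```text
time: 8.45
ee_pos: [0.4032, 0.3181, 0.0197]
tool_rot: [-1.15, 1.263, -1.305]
wrist_force: [-0.1, -1.2, 5.9]
grip_width: 0.0335
```

```bash
python3 plan.py .4015,.318,.021,-5.9,.02
```

```text
t 8.45 p [0.4032 0.3181 0.0197] phi -5.9 w 0.0335 F [-0.1 -1.2  5.9] tilt [ 0.011 -1.     0.023] q [ 0.55  0.51  1.9  -0.03  0.72  0.68]
1 rows end [0.4012 0.3183 0.0207] -5.9
[[[0.0, -0.001, -0.002], 0.0]]
```

{"api": "send_rows", "payload": {"targets": [[[0, 0, -0.001], 0], [[0, 0, 0], 0], [[0, 0, 0], 0], [[0, 0, 0], 0], [[0, -0.02, 0], 0], [[0, -0.03, 0], 0], [[0, -0.03, 0], 0], [[0, -0.02, 0], 0]], "jaw": 60}}

```text
time: 9.25
ee_pos: [0.3971, 0.3179, 0.118]
tool_rot: [-1.161, 1.267, -1.305]
wrist_force: [-0.3, 0.4, -0.1]
grip_width: 0.0526
```

```bash
python3 plan.py .665,-.04,.13,-76.4,.045 .68,-.079,.1,-76.4,.02
```

```text
t 9.25 p [0.3971 0.3179 0.118 ] phi -5.9 w 0.0526 F [-0.3  0.4 -0.1] tilt [ 0.017 -1.     0.015] q [ 0.56  0.36  1.82 -0.03  0.96  0.68]
13 rows end [ 0.68   -0.0795  0.1   ] -76.4
[[[0.033, -0.001, 0.03], 0.12], [[0.029, -0.001, 0.034], 0.13], [[0.024, -0.002, 0.038], 0.12], [[0.02, -0.001, 0.04], 0.12], [[0.014, -0.001, 0.042], 0.12], [[0.01, -0.001, 0.044], 0.13], [[0.004, -0.001, 0.044], 0.12], [[-0.002, -0.002, 0.045], 0.12]]
[[[-0.007, -0.001, 0.044], 0.13], [[-0.013, -0.001, 0.043], 0.12], [[-0.002, 0.01, 0.014], 0.0], [[-0.001, 0.01, 0.014], 0.0], [[-0.002, 0.01, 0.014], 0.0]]
```

{"api": "send_rows", "payload": {"targets": [[[0.033, -0.001, 0.03], 0.12], [[0.029, -0.001, 0.034], 0.13], [[0.024, -0.002, 0.038], 0.12], [[0.02, -0.001, 0.04], 0.12], [[0.014, -0.001, 0.042], 0.12], [[0.01, -0.001, 0.044], 0.13], [[0.004, -0.001, 0.044], 0.12], [[-0.002, -0.002, 0.045], 0.12]], "jaw": 100}}

```text
time: 10.05
ee_pos: [0.6138, 0.0253, 0.1401]
tool_rot: [-0.442, 1.943, -1.977]
wrist_force: [0.3, 0.7, 0.3]
grip_width: 0.0881
```

```bash
python3 plan.py .67,-.05,.11,-76.4,.045 .68,-.079,.08,-76.4,.02;python3 -c "
from h import *
for n in ('scene','top'):
  c=capture(n);x,y=((270,90) if n=='scene' else (150,130));cv2.imwrite(f'pics/{n}3.png',cv2.resize(c['frame'][y:y+120,x:x+130],None,fx=4,fy=4,interpolation=3))"
```

```text
t 10.05 p [0.6138 0.0253 0.1401] phi -63.7 w 0.0881 F [0.3 0.7 0.3] tilt [-0.012 -1.     0.02 ] q [-0.06  0.45  1.59 -0.01  1.08  1.05]
6 rows end [ 0.6795 -0.0788  0.0801] -76.3
[[[-0.006, 0.01, 0.031], 0.07], [[-0.007, 0.01, 0.03], 0.08], [[-0.011, 0.01, 0.03], 0.07], [[-0.001, 0.01, 0.01], 0.0], [[-0.001, 0.01, 0.01], 0.0], [[0, 0.01, 0.01], 0.0]]
```

View pics/top3.png

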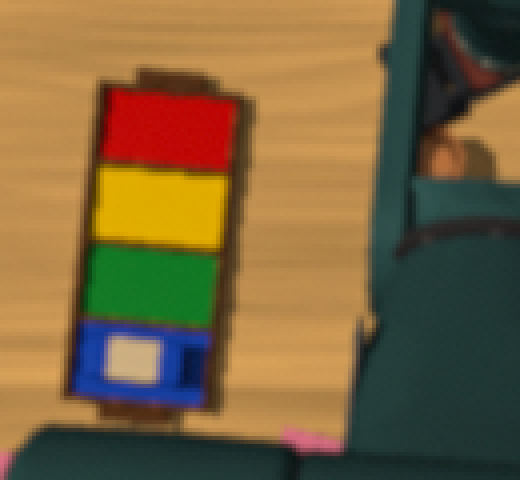

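The blue prop lies flat and centred in the blue bay. Next is green.

{"api": "send_rows", "payload": {"targets": [[[-0.006, 0.01, 0.031], 0.07], [[-0.007, 0.01, 0.03], 0.08], [[-0.01, 0.01, 0.025], 0.07], [[0, 0.01, 0.006], 0], [[0, 0.01, 0.003], 0], [[0, 0.01, 0], 0], [[0, 0, 0], 0], [[0, 0, 0], 0]]}}

```text
time: 10.95
ee_pos: [0.6713, -0.0562, 0.0781]
tool_rot: [-0.234, 2.074, -2.101]
wrist_force: [0.1, 0.8, -0.4]
grip_width: 0.0876
```

```bash
python3 plan.py .68,-.079,.014,-76.4,.02
```

```text
t 10.95 p [ 0.6713 -0.0562  0.0781] phi -76.3 w 0.0876 F [ 0.1  0.8 -0.4] tilt [-0.014 -1.     0.014] q [-0.18  0.6   1.5  -0.01  1.03  1.15]
4 rows end [ 0.6798 -0.0788  0.0141] -76.3
[[[-0.001, 0.016, 0.006], 0.0], [[-0.001, 0.016, 0.006], 0.0], [[0, 0.016, 0.006], 0.0], [[-0.001, 0.016, 0.006], 0.0]]
```

{"api": "send_rows", "payload": {"targets": [[[-0.002, 0.01, 0.01], 0], [[-0.001, 0.014, 0.008], 0], [[0, 0.014, 0.004], 0], [[0, 0.014, 0.001], 0], [[0, 0.01, 0], 0], [[0, 0.002, 0], 0], [[0, 0, 0], 0], [[0, 0, 0], 0]]}}

```text
time: 11.75
ee_pos: [0.6807, -0.079, 0.0085]
tool_rot: [-0.237, 2.074, -2.1]
wrist_force: [-0.6, -0.1, -0.4]
grip_width: 0.0877
```

```bash
python3 plan.py .68,-.079,.014,-76.4,.02
```

```text
t 11.75 p [ 0.6807 -0.079   0.0085] phi -76.2 w 0.0877 F [-0.6 -0.1 -0.4] tilt [-0.013 -1.     0.014] q [-0.21  0.69  1.51 -0.01  0.92  1.12]
1 rows end [ 0.6797 -0.0793  0.0135] -76.2
[[[0.001, -0.005, 0], 0.0]]
```

{"api": "send_rows", "payload": {"targets": [[[0, -0.006, 0], 0], [[0, 0, 0], 0], [[0, 0, 0], 0], [[0, 0, 0], 0], [[0, 0, 0], 0], [[0, 0, 0], 0], [[0, 0, 0], 0], [[0, 0, 0], 0]], "jaw": 0}}

```text
time: 12.55
ee_pos: [0.6824, -0.079, 0.018]
tool_rot: [-0.233, 2.07, -2.099]
wrist_force: [-0.1, -0.6, 0.9]
grip_width: 0.0339
```

```bash
python3 plan.py .68,-.079,.12,-76,.04 .4665,.3113,.1,-5.9,.045
```

```text
t 12.55 p [ 0.6824 -0.079   0.018 ] phi -76.2 w 0.0339 F [-0.1 -0.6  0.9] tilt [-0.017 -1.     0.016] q [-0.21  0.68  1.5  -0.01  0.93  1.12]
13 rows end [0.4665 0.3112 0.1   ] -5.7
[[[0.001, -0.034, 0], 0.0], [[0.001, -0.034, 0], 0.0], [[0.0, -0.034, -0.001], 0.0], [[0.011, 0.002, -0.043], -0.12], [[0.007, 0.002, -0.044], -0.13], [[0.0, 0.002, -0.044], -0.12], [[-0.005, 0.002, -0.045], -0.12], [[-0.01, 0.002, -0.043], -0.12]]
[[[-0.015, 0.002, -0.042], -0.13], [[-0.021, 0.002, -0.039], -0.12], [[-0.025, 0.002, -0.037], -0.12], [[-0.029, 0.002, -0.033], -0.12], [[-0.033, 0.002, -0.03], -0.13]]
```

{"api": "send_rows", "payload": {"targets": [[[0, -0.034, 0], 0], [[0, -0.034, 0], 0], [[0, -0.034, 0], 0], [[0.011, 0.002, -0.043], -0.12], [[0.007, 0.002, -0.044], -0.13], [[0, 0.002, -0.044], -0.12], [[-0.005, 0.002, -0.045], -0.12], [[-0.01, 0.002, -0.043], -0.12]]}}

```text
time: 13.35
ee_pos: [0.5728, 0.1167, 0.1076]
tool_rot: [-0.77, 1.684, -1.722]
wrist_force: [0.3, 0.3, -2.1]
grip_width: 0.0338
```

```bash
python3 plan.py .4665,.3113,.09,-5.9,.045
```

```text
t 13.35 p [0.5728 0.1167 0.1076] phi -40.5 w 0.0338 F [ 0.3  0.3 -2.1] tilt [-0.006 -1.     0.025] q [ 0.09  0.45  1.68 -0.02  0.98  0.81]
5 rows end [0.4663 0.3111 0.0896] -6.1
[[[-0.016, 0.004, -0.041], -0.12], [[-0.02, 0.003, -0.04], -0.12], [[-0.026, 0.004, -0.036], -0.12], [[-0.029, 0.003, -0.033], -0.12], [[-0.033, 0.004, -0.03], -0.12]]
```

{"api": "send_rows", "payload": {"targets": [[[-0.016, 0.004, -0.041], -0.12], [[-0.02, 0.003, -0.04], -0.12], [[-0.026, 0.004, -0.036], -0.12], [[-0.025, 0.003, -0.025], -0.12], [[-0.015, 0.004, -0.013], -0.12], [[-0.008, 0.01, -0.006], 0], [[0, 0.01, 0], 0], [[0, 0, 0], 0]]}}

```text
time: 14.15
ee_pos: [0.4693, 0.3003, 0.062]
tool_rot: [-1.164, 1.247, -1.285]
wrist_force: [0.6, -0.9, -0.7]
grip_width: 0.034
```

```bash
python3 plan.py .4665,.3113,.021,-5.9,.02
```

```text
t 14.15 p [0.4693 0.3003 0.062 ] phi -4.6 w 0.034 F [ 0.6 -0.9 -0.7] tilt [ 0.01 -1.    0.02] q [ 0.46  0.49  1.77 -0.02  0.87  0.55]
3 rows end [0.4663 0.3116 0.021 ] -5.7
[[[-0.004, 0.014, -0.001], 0.01], [[-0.003, 0.013, -0.002], 0.01], [[-0.004, 0.014, -0.001], 0.0]]
```

{"api": "send_rows", "payload": {"targets": [[[-0.005, 0.006, -0.001], 0.01], [[-0.004, 0.01, -0.001], 0.01], [[-0.002, 0.01, -0.001], 0], [[0, 0.008, 0], 0], [[0, 0.004, 0], 0], [[0, 0, 0], 0], [[0, 0, 0], 0], [[0, 0, 0], 0]]}}

```text
time: 14.95
ee_pos: [0.4717, 0.3089, 0.0222]
tool_rot: [-1.146, 1.27, -1.309]
wrist_force: [-0.7, 1.3, 3.7]
grip_width: 0.0342
```

```bash
python3 plan.py .4665,.3113,.021,-5.9,.02
```

```text
t 14.95 p [0.4717 0.3089 0.0222] phi -6.4 w 0.0342 F [-0.7  1.3  3.7] tilt [ 0.009 -1.     0.022] q [ 0.47  0.56  1.79 -0.03  0.79  0.6 ]
1 rows end [0.467  0.3115 0.0212] -5.8
[[[-0.002, 0.001, -0.005], -0.01]]
```

{"api": "send_rows", "payload": {"targets": [[[-0.001, -0.003, -0.004], 0], [[-0.001, 0, -0.002], 0], [[0, 0.002, 0], 0], [[0, 0.001, 0], 0], [[0, 0, 0], 0], [[0, 0, 0], 0], [[0, 0, 0], 0], [[0, 0, 0], 0]]}}

```text
time: 15.75
ee_pos: [0.4655, 0.3115, 0.0223]
tool_rot: [-1.146, 1.269, -1.309]
wrist_force: [-0.7, 0.5, 3.2]
grip_width: 0.0338
```

```bash
python3 plan.py .4665,.3113,.021,-5.9,.02
```

```text
t 15.75 p [0.4655 0.3115 0.0223] phi -6.4 w 0.0338 F [-0.7  0.5  3.2] tilt [ 0.009 -1.     0.023] q [ 0.48  0.55  1.79 -0.03  0.78  0.61]
1 rows end [0.4665 0.3114 0.0213] -5.8
[[[0.0, 0.001, 0.001], -0.01]]
```

{"api": "send_rows", "payload": {"targets": [[[0, 0, 0], 0], [[0, 0, 0], 0], [[0, 0, 0], 0], [[0, 0, 0], 0], [[0, -0.02, 0], 0], [[0, -0.03, 0], 0], [[0, -0.03, 0], 0], [[0, -0.02, 0], 0]], "jaw": 58}}

```text
time: 16.55
ee_pos: [0.4608, 0.3112, 0.1211]
tool_rot: [-1.155, 1.273, -1.309]
wrist_force: [0.3, 0.8, 0.2]
grip_width: 0.0509
```

```bash
python3 plan.py .665,.115,.13,-96.3,.045 .679,.0953,.09,-96.3,.02
```

```text
t 16.55 p [0.4608 0.3112 0.1211] phi -6.4 w 0.0509 F [0.3 0.8 0.2] tilt [ 0.014 -1.     0.015] q [ 0.48  0.41  1.72 -0.02  1.01  0.61]
15 rows end [0.6794 0.0949 0.0901] -96.3
[[[0.014, -0.001, 0.019], 0.13], [[0.012, 0, 0.02], 0.13], [[0.009, -0.001, 0.022], 0.13], [[0.006, -0.001, 0.023], 0.13], [[0.004, -0.001, 0.023], 0.13], [[0, 0, 0.024], 0.13], [[-0.003, -0.001, 0.023], 0.14], [[-0.007, -0.001, 0.023], 0.13]]
[[[-0.009, -0.001, 0.022], 0.13], [[-0.011, 0, 0.02], 0.13], [[-0.015, -0.001, 0.019], 0.13], [[-0.017, -0.001, 0.017], 0.13], [[-0.005, 0.013, 0.006], 0.0], [[-0.005, 0.014, 0.006], 0.0], [[-0.006, 0.013, 0.006], 0.0]]
```

{"api": "send_rows", "payload": {"targets": [[[0.014, -0.001, 0.019], 0.13], [[0.012, 0, 0.02], 0.13], [[0.009, -0.001, 0.022], 0.13], [[0.006, -0.001, 0.023], 0.13], [[0.004, -0.001, 0.023], 0.13], [[0, 0, 0.024], 0.13], [[-0.003, -0.001, 0.023], 0.14], [[-0.007, -0.001, 0.023], 0.13]], "jaw": 100}}

```text
time: 17.35
ee_pos: [0.5993, 0.1773, 0.1359]
tool_rot: [-0.363, 1.995, -2.026]
wrist_force: [1.0, 1.1, 1.0]
grip_width: 0.088
```

```bash
python3 plan.py .67,.105,.1,-96.3,.045 ;python3 -c "
from h import *
for n in ('scene','top'):
  c=capture(n);x,y=((270,90) if n=='scene' else (150,130));cv2.imwrite(f'pics/{n}4.png',cv2.resize(c['frame'][y:y+120,x:x+130],None,fx=4,fy=4,interpolation=3))"
```

```text
t 17.35 p [0.5993 0.1773 0.1359] phi -68.6 w 0.088 F [1.  1.1 1. ] tilt [-0.013 -1.     0.018] q [ 0.19  0.47  1.56 -0.02  1.09  1.39]
4 rows end [0.67   0.1048 0.0999] -96.1
[[[-0.01, 0.009, 0.023], 0.12], [[-0.012, 0.009, 0.022], 0.12], [[-0.016, 0.009, 0.02], 0.12], [[-0.017, 0.009, 0.019], 0.12]]
```

View pics/top4.png

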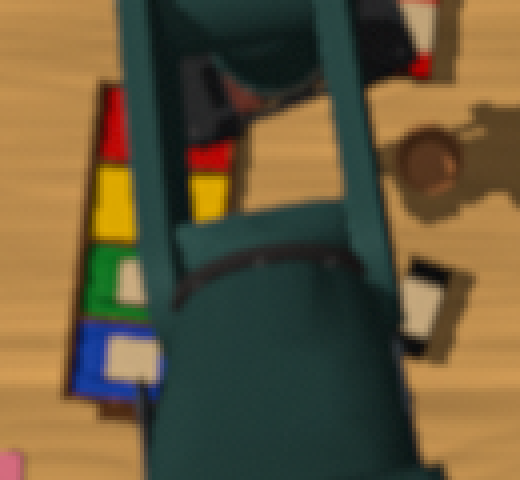

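Green is in its bay, though the arm partly hides it. On to red.

{"api": "send_rows", "payload": {"targets": [[[-0.01, 0.009, 0.023], 0.12], [[-0.012, 0.009, 0.022], 0.12], [[-0.016, 0.009, 0.02], 0.12], [[-0.017, 0.009, 0.017], 0.12], [[-0.004, 0.009, 0.006], 0], [[0, 0.005, 0], 0], [[0, 0, 0], 0], [[0, 0, 0], 0]]}}

```text
time: 18.25
ee_pos: [0.6717, 0.1018, 0.0852]
tool_rot: [-0.123, -2.168, 2.187]
wrist_force: [-0.8, 0.1, 0.2]
grip_width: 0.088
```

```bash
python3 plan.py .679,.0953,.014,-96.3,.02
```

```text
t 18.25 p [0.6717 0.1018 0.0852] phi -95.6 w 0.088 F [-0.8  0.1  0.2] tilt [-0.015 -1.     0.008] q [ 0.05  0.6   1.47 -0.01  1.06  1.73]
4 rows end [0.6791 0.095  0.0142] -96.2
[[[-0.002, 0.018, 0.001], 0.0], [[-0.002, 0.018, 0.002], 0.01], [[-0.002, 0.017, 0.001], 0.0], [[-0.002, 0.018, 0.002], 0.0]]
```

{"api": "send_rows", "payload": {"targets": [[[-0.003, 0.015, 0.003], 0], [[-0.002, 0.016, 0.002], 0.01], [[-0.001, 0.016, 0.001], 0], [[0, 0.012, 0], 0], [[0, 0.007, 0], 0], [[0, 0.002, 0], 0], [[0, 0, 0], 0], [[0, 0, 0], 0]]}}

```text
time: 19.05
ee_pos: [0.6763, 0.0964, 0.0107]
tool_rot: [-0.127, -2.165, 2.183]
wrist_force: [0.5, 0.1, 0.9]
grip_width: 0.0877
```

```bash
python3 plan.py .679,.0953,.014,-96.3,.02
```

```text
t 19.05 p [0.6763 0.0964 0.0107] phi -95.9 w 0.0877 F [0.5 0.1 0.9] tilt [-0.013 -1.     0.008] q [ 0.05  0.69  1.5  -0.01  0.93  1.73]
1 rows end [0.6792 0.0951 0.0137] -96.5
[[[-0.003, -0.003, 0.001], 0.01]]
```

{"api": "send_rows", "payload": {"targets": [[[-0.002, -0.002, 0.001], 0], [[0, 0, 0], 0], [[0, 0, 0], 0], [[0, 0, 0], 0], [[0, 0, 0], 0], [[0, 0, 0], 0], [[0, 0, 0], 0], [[0, 0, 0], 0]], "jaw": 0}}

```text
time: 19.85
ee_pos: [0.6803, 0.095, 0.0157]
tool_rot: [-0.132, -2.167, 2.185]
wrist_force: [0.4, -0.5, 0.5]
grip_width: 0.0342
```

```bash
python3 plan.py .679,.0953,.11,-96.3,.04 .596,.27,.1,-5.9,.03 .5965,.298,.06,-5.9,.02
```

```text
t 19.85 p [0.6803 0.095  0.0157] phi -95.9 w 0.0342 F [ 0.4 -0.5  0.5] tilt [-0.018 -1.     0.007] q [ 0.04  0.69  1.5  -0.01  0.94  1.73]
18 rows end [0.5968 0.2984 0.0597] -6.0
[[[0.0, -0.031, 0], 0.0], [[0.001, -0.032, 0], 0.0], [[0.0, -0.031, 0], 0.01], [[0.009, 0.001, -0.014], -0.13], [[0.006, 0.001, -0.014], -0.13], [[0.005, 0.0, -0.016], -0.14], [[0.003, 0.001, -0.016], -0.13], [[0.0, 0.001, -0.016], -0.13]]
[[[-0.002, 0.001, -0.016], -0.13], [[-0.003, 0.001, -0.016], -0.13], [[-0.006, 0.0, -0.015], -0.13], [[-0.008, 0.001, -0.014], -0.14], [[-0.009, 0.001, -0.013], -0.13], [[-0.011, 0.001, -0.012], -0.13], [[-0.013, 0.001, -0.01], -0.13], [[-0.009, 0.013, -0.001], 0.0]]
[[[-0.009, 0.013, -0.001], 0.0], [[-0.01, 0.014, 0], 0.0]]
```

{"api": "send_rows", "payload": {"targets": [[[0, -0.031, 0], 0], [[0, -0.032, 0], 0], [[0, -0.031, 0], 0], [[0.009, 0.001, -0.014], -0.13], [[0.006, 0.001, -0.014], -0.13], [[0.005, 0, -0.016], -0.14], [[0.003, 0.001, -0.016], -0.13], [[0, 0.001, -0.016], -0.13]]}}

```text
time: 20.65
ee_pos: [0.6409, 0.1685, 0.106]
tool_rot: [-0.551, 1.878, -1.903]
wrist_force: [0.6, 0.3, -0.5]
grip_width: 0.0335
```

```bash
python3 plan.py  .5965,.298,.08,-5.9,.04
```

```text
t 20.65 p [0.6409 0.1685 0.106 ] phi -57.0 w 0.0335 F [ 0.6  0.3 -0.5] tilt [-0.006 -1.     0.015] q [ 0.16  0.55  1.49 -0.01  1.08  1.16]
7 rows end [0.5967 0.298  0.08  ] -6.0
[[[-0.005, 0.004, -0.019], -0.13], [[-0.007, 0.003, -0.018], -0.12], [[-0.009, 0.004, -0.017], -0.13], [[-0.012, 0.004, -0.016], -0.13], [[-0.013, 0.004, -0.014], -0.13], [[-0.015, 0.003, -0.013], -0.12], [[-0.017, 0.004, -0.01], -0.13]]
```

{"api": "send_rows", "payload": {"targets": [[[-0.005, 0.004, -0.019], -0.13], [[-0.007, 0.003, -0.018], -0.12], [[-0.009, 0.004, -0.017], -0.13], [[-0.012, 0.004, -0.016], -0.13], [[-0.013, 0.004, -0.014], -0.13], [[-0.015, 0.005, -0.013], -0.12], [[-0.015, 0.006, -0.009], -0.12], [[0, 0.006, 0], 0]]}}

```text
time: 21.45
ee_pos: [0.5904, 0.3012, 0.0652]
tool_rot: [-1.173, 1.252, -1.274]
wrist_force: [-0.3, -0.3, -1.3]
grip_width: 0.0339
```

```bash
python3 plan.py  .5965,.298,.021,-5.9,.02
```

```text
t 21.45 p [0.5904 0.3012 0.0652] phi -4.2 w 0.0339 F [-0.3 -0.3 -1.3] tilt [ 0.008 -1.     0.01 ] q [ 0.37  0.6   1.52 -0.01  1.01  0.45]
3 rows end [0.5961 0.2977 0.0212] -5.9
[[[0.001, 0.015, 0.002], 0.01], [[0.001, 0.014, 0.002], 0.01], [[0.001, 0.015, 0.002], 0.01]]
```

{"api": "send_rows", "payload": {"targets": [[[0.001, 0.01, 0.003], 0.01], [[0.001, 0.012, 0.002], 0.01], [[0, 0.01, 0.001], 0.01], [[0, 0.007, 0], 0], [[0, 0.004, 0], 0], [[0, 0, 0], 0], [[0, 0, 0], 0], [[0, 0, 0], 0]]}}

```text
time: 22.25
ee_pos: [0.5988, 0.2943, 0.0207]
tool_rot: [-1.15, 1.285, -1.308]
wrist_force: [-0.6, -0.6, -1.4]
grip_width: 0.0337
```

```bash
python3 plan.py  .5965,.298,.021,-5.9,.02
```

```text
t 22.25 p [0.5988 0.2943 0.0207] phi -6.8 w 0.0337 F [-0.6 -0.6 -1.4] tilt [ 0.008 -1.     0.01 ] q [ 0.36  0.66  1.53 -0.01  0.94  0.49]
1 rows end [0.5962 0.2976 0.0207] -5.7
[[[-0.003, 0, -0.003], -0.02]]
```

{"api": "send_rows", "payload": {"targets": [[[-0.003, 0.002, -0.003], 0], [[0, 0, 0], 0], [[0, 0, 0], 0], [[0, 0, 0], 0], [[0, 0, 0], 0], [[0, 0, 0], 0], [[0, 0, 0], 0], [[0, 0, 0], 0]]}}

```text
time: 23.05
ee_pos: [0.5993, 0.2947, 0.0205]
tool_rot: [-1.149, 1.28, -1.313]
wrist_force: [0.4, -1.6, 2.0]
grip_width: 0.0338
```

```bash
python3 plan.py  .5965,.298,.021,-5.9,.02
```

```text
t 23.05 p [0.5993 0.2947 0.0205] phi -6.8 w 0.0338 F [ 0.4 -1.6  2. ] tilt [ 0.011 -1.     0.015] q [ 0.36  0.66  1.53 -0.02  0.93  0.5 ]
1 rows end [0.5967 0.2981 0.0215] -5.7
[[[-0.003, -0.001, -0.003], -0.02]]
```

Contact is light and the prop is within 3 mm of centre. Releasing.

{"api": "send_rows", "payload": {"targets": [[[-0.002, 0, -0.002], 0], [[0, 0, 0], 0], [[0, 0, 0], 0], [[0, 0, 0], 0], [[0, -0.02, 0], 0], [[0, -0.03, 0], 0], [[0, -0.03, 0], 0], [[0, -0.03, 0], 0]], "jaw": 60}}

```text
time: 23.85
ee_pos: [0.5909, 0.2977, 0.1265]
tool_rot: [-1.162, 1.287, -1.31]
wrist_force: [-0.6, -0.1, -0.3]
grip_width: 0.0527
```

```bash
python3 - <<'E'
import numpy as np
from scipy.spatial.transform import Rotation as Ro
c=np.array([.4287,-.2719,.0388]); R=Ro.from_euler("ZY",[.1293,-np.radians(14)])
for lx in(.0,.005,.01,.015,.02): print(lx,"floor",R.apply([lx,0,-.017])+c,"top",R.apply([lx,0,.017])+c)
print("barend",R.apply([-.013,0,.027])+c, "barlow",R.apply([-.041,0,.027])+c)
E
python3 plan.py .49,-.17,.17,-82.6,.045 .446,-.27,.13,-82.6
```

```text
0.0 floor [ 0.43277834 -0.27136971  0.02230497] top [ 0.42462166 -0.27243029  0.05529503]
0.005 floor [ 0.43758932 -0.27074416  0.02351458] top [ 0.42943264 -0.27180474  0.05650464]
0.01 floor [ 0.4424003  -0.27011861  0.02472419] top [ 0.43424362 -0.27117919  0.05771425]
0.015 floor [ 0.44721128 -0.26949306  0.0259338 ] top [ 0.4390546  -0.27055364  0.05892386]
0.02 floor [ 0.45202226 -0.26886751  0.02714341] top [ 0.44386558 -0.26992809  0.06013347]
barend [ 0.40971409 -0.27436865  0.061853  ] barlow [ 0.3827726  -0.27787173  0.05507919]
t 23.85 p [0.5909 0.2977 0.1265] phi -6.8 w 0.0527 F [-0.6 -0.1 -0.3] tilt [ 0.017 -1.     0.003] q [ 0.37  0.54  1.46 -0.02  1.15  0.5 ]
14 rows end [ 0.4455 -0.2699  0.1305] -82.5
[[[0.043, -0.004, -0.004], 0.12], [[0.044, -0.004, 0.001], 0.12], [[0.043, -0.004, 0.006], 0.12], [[0.042, -0.004, 0.012], 0.12], [[0.04, -0.004, 0.016], 0.12], [[0.038, -0.004, 0.021], 0.12], [[0.035, -0.004, 0.026], 0.12], [[0.032, -0.004, 0.029], 0.12]]
[[[0.028, -0.004, 0.034], 0.12], [[0.024, -0.004, 0.036], 0.12], [[0.02, -0.004, 0.039], 0.12], [[0.019, 0.013, 0.031], 0.0], [[0.019, 0.014, 0.031], 0.0], [[0.019, 0.013, 0.031], 0.0]]
```

{"api": "send_rows", "payload": {"targets": [[[0.043, -0.004, -0.004], 0.12], [[0.044, -0.004, 0.001], 0.12], [[0.043, -0.004, 0.006], 0.12], [[0.042, -0.004, 0.012], 0.12], [[0.04, -0.004, 0.016], 0.12], [[0.038, -0.004, 0.021], 0.12], [[0.035, -0.004, 0.026], 0.12], [[0.032, -0.004, 0.029], 0.12]], "jaw": 100}}

```text
time: 24.65
ee_pos: [0.516, -0.0444, 0.1693]
tool_rot: [-0.449, 1.943, -1.973]
wrist_force: [-0.7, 0.3, 0.7]
grip_width: 0.0883
```

```bash
python3 plan.py .436,-.271,.13,-82.6;python3 -c "
from h import *
for n in ('scene','top'):
  c=capture(n);x,y=((270,90) if n=='scene' else (150,130));cv2.imwrite(f'pics/{n}5.png',cv2.resize(c['frame'][y:y+120,x:x+130],None,fx=4,fy=4,interpolation=3))"
```

```text
t 24.65 p [ 0.516  -0.0444  0.1693] phi -63.4 w 0.0883 F [-0.7  0.3  0.7] tilt [-0.01  -1.     0.018] q [-0.21  0.29  1.76 -0.01  1.07  0.9 ]
6 rows end [ 0.4364 -0.2714  0.1303] -82.3
[[[0.029, 0.007, 0.028], 0.06], [[0.027, 0.006, 0.029], 0.05], [[0.026, 0.007, 0.031], 0.06], [[0.023, 0.006, 0.032], 0.05], [[0.022, 0.007, 0.034], 0.06], [[0.02, 0.006, 0.035], 0.05]]
```

View pics/top5.png

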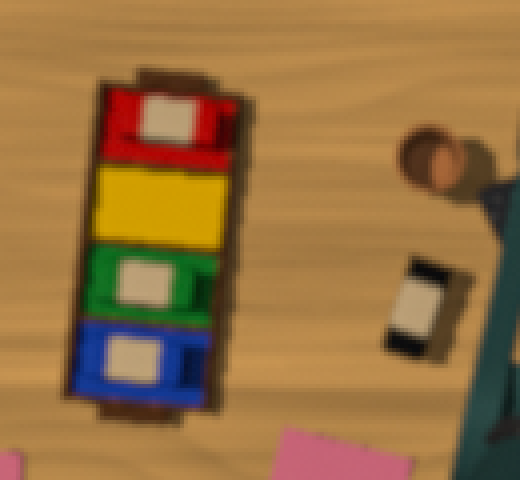

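Blue, green and red all lie flat in their own bays. The yellow bay is free, at about pixel (190,182). Now the chute.

{"api": "send_rows", "payload": {"targets": [[[0.029, 0.007, 0.028], 0.06], [[0.027, 0.006, 0.029], 0.05], [[0.026, 0.007, 0.031], 0.06], [[0.023, 0.006, 0.032], 0.05], [[0.016, 0.007, 0.025], 0.06], [[0.008, 0.005, 0.013], 0.05], [[0, 0, 0], 0], [[0, 0, 0], 0]]}}

```text
time: 25.55
ee_pos: [0.4497, -0.2432, 0.1322]
tool_rot: [-0.115, 2.131, -2.157]
wrist_force: [0.3, 0.2, 0.2]
grip_width: 0.0877
```

```bash
python3 plan.py .436,-.271,.08,-82.6
```

```text
t 25.55 p [ 0.4497 -0.2432  0.1322] phi -82.6 w 0.0877 F [0.3 0.2 0.2] tilt [-0.022 -1.     0.014] q [-0.63  0.33  1.83  0.01  0.96  0.8 ]
2 rows end [ 0.4362 -0.2712  0.0802] -82.6
[[[0.009, 0.026, 0.013], 0.0], [[0.008, 0.026, 0.013], 0.0]]
```

{"api": "send_rows", "payload": {"targets": [[[0.007, 0.006, 0.012], 0], [[0.005, 0.012, 0.01], 0], [[0.002, 0.015, 0.003], 0], [[0, 0.012, 0], 0], [[0, 0.005, 0], 0], [[0, 0, 0], 0], [[0, 0, 0], 0], [[0, 0, 0], 0]]}}

```text
time: 26.35
ee_pos: [0.4415, -0.2701, 0.0788]
tool_rot: [-0.126, 2.124, -2.151]
wrist_force: [-0.2, 0.5, 0.1]
grip_width: 0.0876
```

```bash
python3 plan.py .436,-.271,.038,-82.6;python3 -c "
from h import *
ims=[]
for n in ('scene','top'):
  c=capture(n);x,y=((110,190) if n=='scene' else (320,140));ims.append(cv2.resize(c['frame'][y:y+120,x:x+100],None,fx=4,fy=4,interpolation=3))
cv2.imwrite('pics/y1.png',np.hstack(ims))"
```

```text
t 26.35 p [ 0.4415 -0.2701  0.0788] phi -81.9 w 0.0876 F [-0.2  0.5  0.1] tilt [-0.023 -1.     0.014] q [-0.69  0.41  1.86  0.01  0.84  0.74]
1 rows end [ 0.4356 -0.2709  0.0378] -82.5
[[[0.006, 0.041, 0.0], 0.01]]
```

View pics/y1.png

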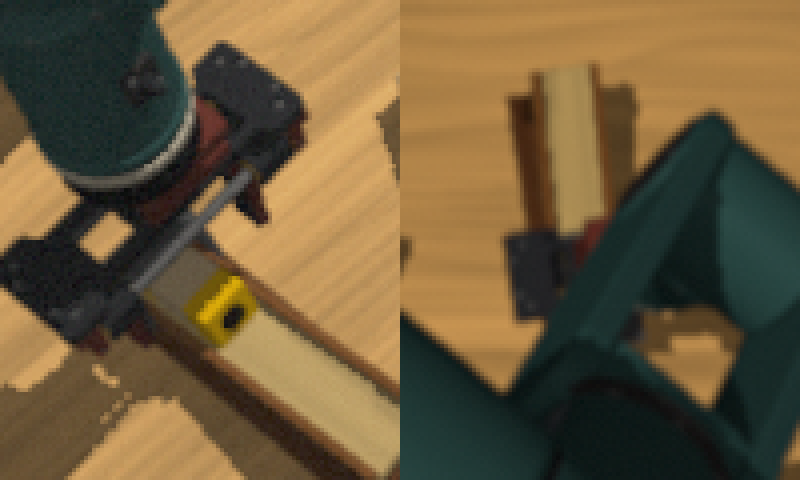

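{"api": "send_rows", "payload": {"targets": [[[0.002, 0.012, 0], 0.01], [[0.002, 0.013, 0], 0], [[0, 0.01, 0], 0], [[0, 0.005, 0], 0], [[0, 0.001, 0], 0], [[0, 0, 0], 0], [[0, 0, 0], 0], [[0, 0, 0], 0]]}}

```text
time: 27.25
ee_pos: [0.4397, -0.2719, 0.0361]
tool_rot: [-0.111, 2.126, -2.158]
wrist_force: [1.0, 0.3, -0.6]
grip_width: 0.0878
```

```bash
python3 plan.py .438,-.271,.038,-82.6
```

```text
t 27.25 p [ 0.4397 -0.2719  0.0361] phi -82.6 w 0.0878 F [ 1.   0.3 -0.6] tilt [-0.025 -1.     0.017] q [-0.69  0.48  1.9   0.01  0.73  0.74]
1 rows end [ 0.4375 -0.2712  0.0381] -82.6
[[[0.002, -0.002, -0.001], 0.0]]
```

{"api": "send_rows", "payload": {"targets": [[[0, -0.001, 0], 0], [[0, 0, 0], 0], [[0, 0, 0], 0], [[0, 0, 0], 0], [[0, 0, 0], 0], [[0, 0, 0], 0], [[0, 0, 0], 0], [[0, 0, 0], 0]], "jaw": 0, "newtons": 30}}

```text
time: 28.05
ee_pos: [0.4404, -0.2725, 0.0383]
tool_rot: [-0.109, 2.123, -2.159]
wrist_force: [-0.9, 0.1, 1.1]
grip_width: 0.0339
```

```bash
python3 plan.py now
```

```text
t 28.05 p [ 0.4404 -0.2725  0.0383] phi -82.6 w 0.0339 F [-0.9  0.1  1.1] tilt [-0.027 -0.999  0.019] q [-0.69  0.48  1.9   0.01  0.74  0.74]
0 rows end [ 0.4404 -0.2725  0.0383] -82.6
```

{"api": "send_rows", "payload": {"targets": [[[-0.004, -0.001, 0], 0], [[-0.005, -0.0012, 0], 0], [[-0.005, -0.0012, 0], 0], [[-0.005, -0.0012, 0], 0], [[-0.005, -0.0012, 0], 0], [[-0.004, -0.001, 0], 0], [[0, 0, 0], 0], [[0, 0, 0], 0]]}}

```text
time: 28.85
ee_pos: [0.4703, -0.2677, 0.0459]
tool_rot: [-0.111, 2.125, -2.158]
wrist_force: [-1.8, -0.1, -0.8]
grip_width: 0.034
```

```bash
python3 plan.py now
```

```text
t 28.85 p [ 0.4703 -0.2677  0.0459] phi -82.5 w 0.034 F [-1.8 -0.1 -0.8] tilt [-0.026 -1.     0.017] q [-0.65  0.49  1.84  0.01  0.78  0.79]
0 rows end [ 0.4703 -0.2677  0.0459] -82.5
```

Moved 31 mm up along the slope, at the right 14° grade. 12 mm more.

{"api": "send_rows", "payload": {"targets": [[[-0.004, -0.001, 0], 0], [[-0.005, -0.0012, 0], 0], [[-0.004, -0.001, 0], 0], [[0, 0, 0], 0], [[0, 0, 0], 0], [[0, 0, 0], 0], [[0, 0, 0], 0], [[0, 0, 0], 0]]}}

```text
time: 29.65
ee_pos: [0.4837, -0.2656, 0.0494]
tool_rot: [-0.111, 2.126, -2.158]
wrist_force: [-0.1, 0.1, -1.8]
grip_width: 0.0337
```

```bash
python3 plan.py now;python3 -c "
from h import *
ims=[]
for n in ('scene','top'):
  c=capture(n);x,y=((110,190) if n=='scene' else (320,140));ims.append(cv2.resize(c['frame'][y:y+120,x:x+100],None,fx=4,fy=4,interpolation=3))
cv2.imwrite('pics/y2.png',np.hstack(ims))"
```

```text
t 29.65 p [ 0.4837 -0.2656  0.0494] phi -82.6 w 0.0337 F [-0.1  0.1 -1.8] tilt [-0.025 -1.     0.017] q [-0.63  0.49  1.81  0.01  0.81  0.8 ]
0 rows end [ 0.4837 -0.2656  0.0494] -82.6
```

View pics/y2.png

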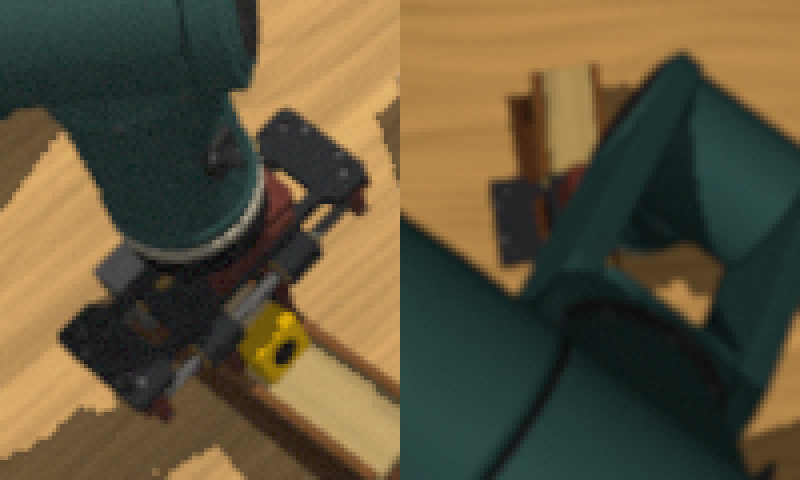

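The prop has moved about 44 mm and is clear of the bar. Lifting.

{"api": "send_rows", "payload": {"targets": [[[-0.001, -0.01, 0], 0], [[-0.001, -0.02, 0], 0], [[-0.001, -0.03, 0], 0], [[-0.001, -0.03, 0], 0], [[0, -0.015, 0], 0], [[0, 0, 0], 0], [[0, 0, 0], 0], [[0, 0, 0], 0]]}}

```text
time: 30.55
ee_pos: [0.484, -0.263, 0.1607]
tool_rot: [-0.111, 2.127, -2.158]
wrist_force: [0.1, -0.3, -1.9]
grip_width: 0.0339
```

```bash
python3 plan.py .53,.28,.13,-5.9,.045; python3 -c "
from h import *
ims=[]
for n in ('scene','top'):
  c=capture(n);x,y=((130,150) if n=='scene' else (320,140));ims.append(cv2.resize(c['frame'][y:y+150,x:x+100],None,fx=4,fy=4,interpolation=3))
cv2.imwrite('pics/y3.png',np.hstack(ims))"
```

```text
t 30.55 p [ 0.484  -0.263   0.1607] phi -82.6 w 0.0339 F [ 0.1 -0.3 -1.9] tilt [-0.025 -1.     0.016] q [-0.63  0.34  1.71  0.01  1.06  0.81]
13 rows end [0.5294 0.2797 0.1297] -5.8
[[[-0.009, 0.002, -0.041], -0.1], [[-0.013, 0.003, -0.04], -0.11], [[-0.017, 0.002, -0.038], -0.1], [[-0.021, 0.002, -0.036], -0.1], [[-0.025, 0.003, -0.034], -0.1], [[-0.027, 0.002, -0.032], -0.11], [[-0.031, 0.003, -0.028], -0.1], [[-0.034, 0.002, -0.025], -0.1]]
[[[-0.036, 0.002, -0.021], -0.11], [[-0.038, 0.003, -0.018], -0.1], [[-0.04, 0.002, -0.013], -0.1], [[-0.041, 0.002, -0.01], -0.11], [[-0.041, 0.003, -0.005], -0.1]]
```

View pics/y3.png

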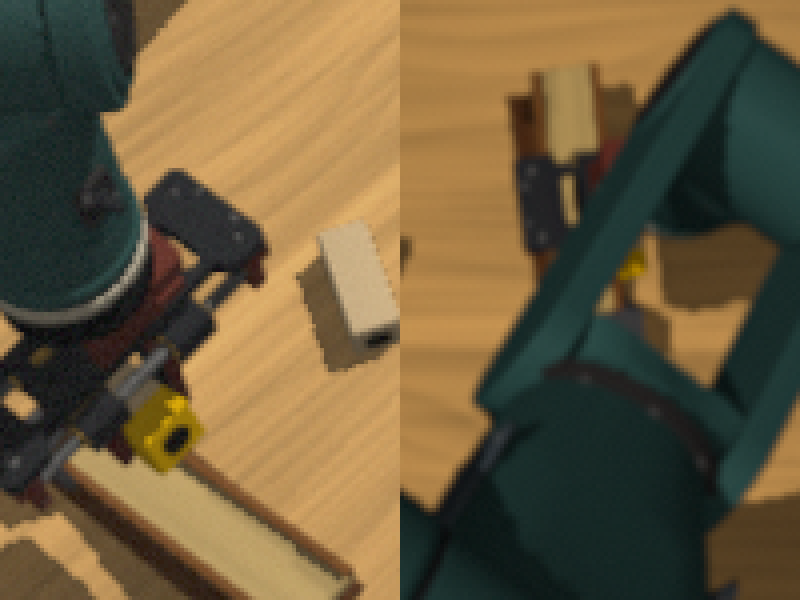

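Yellow is lifted clear. Carrying it over.

{"api": "send_rows", "payload": {"targets": [[[-0.009, 0.002, -0.041], -0.1], [[-0.013, 0.003, -0.04], -0.11], [[-0.017, 0.002, -0.038], -0.1], [[-0.021, 0.002, -0.036], -0.1], [[-0.025, 0.003, -0.034], -0.1], [[-0.027, 0.002, -0.032], -0.11], [[-0.031, 0.003, -0.028], -0.1], [[-0.034, 0.002, -0.025], -0.1]]}}

```text
time: 31.45
ee_pos: [0.5073, 0.0771, 0.1299]
tool_rot: [-0.853, 1.616, -1.651]
wrist_force: [1.5, 0.6, -1.5]
grip_width: 0.0339
```

```bash
python3 plan.py .5315,.305,.11,-5.9,.045
```

```text
t 31.45 p [0.5073 0.0771 0.1299] phi -34.4 w 0.0339 F [ 1.5  0.6 -1.5] tilt [ 0.001 -1.     0.021] q [ 0.03  0.34  1.82 -0.02  0.97  0.63]
6 rows end [0.532  0.3054 0.1099] -5.7
[[[-0.034, 0.003, -0.018], -0.08], [[-0.035, 0.004, -0.016], -0.09], [[-0.036, 0.003, -0.012], -0.08], [[-0.037, 0.003, -0.009], -0.08], [[-0.037, 0.004, -0.006], -0.08], [[-0.039, 0.003, -0.003], -0.09]]
```

{"api": "send_rows", "payload": {"targets": [[[-0.034, 0.003, -0.018], -0.08], [[-0.035, 0.004, -0.016], -0.09], [[-0.036, 0.003, -0.012], -0.08], [[-0.037, 0.003, -0.009], -0.08], [[-0.032, 0.004, -0.006], -0.08], [[-0.018, 0.003, -0.003], -0.07], [[-0.008, 0, 0], 0], [[0, 0, 0], 0]]}}

```text
time: 32.25
ee_pos: [0.5205, 0.3012, 0.0976]
tool_rot: [-1.171, 1.267, -1.291]
wrist_force: [0.9, 0.6, -2.0]
grip_width: 0.034
```

```bash
python3 plan.py .5315,.310,.065,-5.9,.02
```

```text
t 32.25 p [0.5205 0.3012 0.0976] phi -5.3 w 0.034 F [ 0.9  0.6 -2. ] tilt [ 0.015 -1.     0.006] q [ 0.42  0.5   1.63 -0.02  1.01  0.52]
2 rows end [0.5315 0.3102 0.0646] -5.9
[[[-0.005, 0.016, 0.005], 0.01], [[-0.005, 0.017, 0.005], 0.0]]
```

{"api": "send_rows", "payload": {"targets": [[[-0.003, 0.012, 0.006], 0.01], [[-0.003, 0.012, 0.004], 0], [[0, 0.007, 0.001], 0], [[0, 0.002, 0], 0], [[0, 0, 0], 0], [[0, 0, 0], 0], [[0, 0, 0], 0], [[0, 0, 0], 0]]}}

```text
time: 33.05
ee_pos: [0.533, 0.3005, 0.0608]
tool_rot: [-1.165, 1.282, -1.306]
wrist_force: [-0.7, -1.4, -2.3]
grip_width: 0.0336
```

```bash
python3 plan.py .5315,.310,.03,-5.9,.02;python3 -c "
from h import *
ims=[]
for n in ('scene','top'):
  c=capture(n);x,y=((280,70) if n=='scene' else (150,130));ims.append(cv2.resize(c['frame'][y:y+140,x:x+100],None,fx=4,fy=4,interpolation=3))
cv2.imwrite('pics/y4.png',np.hstack(ims))"
```

```text
t 33.05 p [0.533  0.3005 0.0608] phi -6.5 w 0.0336 F [-0.7 -1.4 -2.3] tilt [ 0.018 -1.     0.003] q [ 0.41  0.56  1.63 -0.02  0.96  0.54]
2 rows end [0.531  0.3097 0.0298] -5.9
[[[-0.005, 0.015, -0.001], 0.0], [[-0.004, 0.016, -0.002], -0.01]]
```

View pics/y4.png

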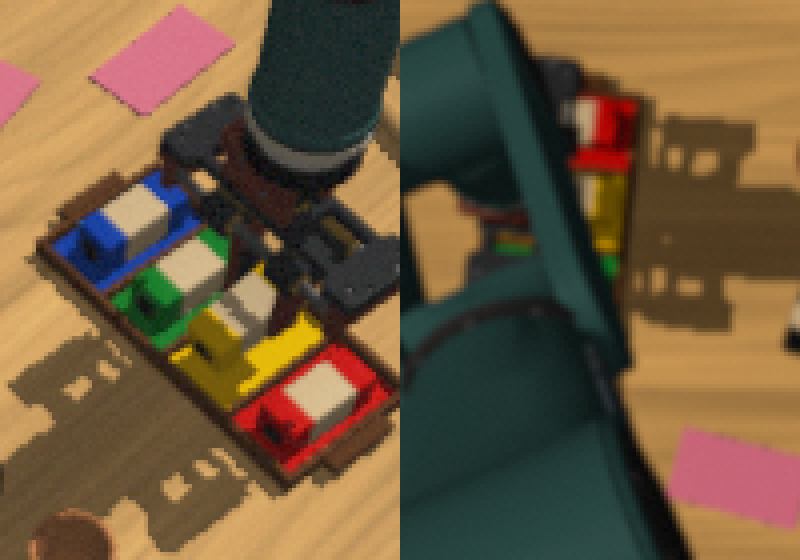

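{"api": "send_rows", "payload": {"targets": [[[-0.006, 0.004, -0.001], -0.01], [[-0.004, 0.01, -0.001], 0], [[-0.001, 0.01, 0], 0], [[0, 0.005, 0], 0], [[0, 0.002, 0], 0], [[0, 0, 0], 0], [[0, 0, 0], 0], [[0, 0, 0], 0]], "newtons": 15}}

```text
time: 33.95
ee_pos: [0.532, 0.3127, 0.0265]
tool_rot: [-1.171, 1.273, -1.297]
wrist_force: [0.2, 0.2, -1.7]
grip_width: 0.0343
```

```bash
python3 plan.py .5315,.310,.022,-5.9,.02
```

```text
t 33.95 p [0.532  0.3127 0.0265] phi -5.8 w 0.0343 F [ 0.2  0.2 -1.7] tilt [ 0.017 -1.     0.003] q [ 0.43  0.61  1.64 -0.02  0.9   0.54]
1 rows end [0.5317 0.3098 0.0215] -5.8
[[[0.003, 0.005, 0], 0.0]]
```

{"api": "send_rows", "payload": {"targets": [[[0.001, 0.003, 0], 0], [[0, 0.002, 0], 0], [[0, 0.001, 0], 0], [[0, 0, 0], 0], [[0, 0, 0], 0], [[0, 0, 0], 0], [[0, 0, 0], 0], [[0, 0, 0], 0]]}}

```text
time: 34.75
ee_pos: [0.533, 0.3132, 0.0224]
tool_rot: [-1.166, 1.273, -1.297]
wrist_force: [-1.5, 2.6, 1.1]
grip_width: 0.0337
```

```bash
python3 plan.py .5315,.310,.022,-5.9,.02
```

```text
t 34.75 p [0.533  0.3132 0.0224] phi -5.8 w 0.0337 F [-1.5  2.6  1.1] tilt [ 0.014 -1.     0.006] q [ 0.43  0.61  1.64 -0.02  0.88  0.54]
1 rows end [0.5317 0.3103 0.0224] -5.8
[[[0.003, 0.0, -0.001], 0.0]]
```

{"api": "send_rows", "payload": {"targets": [[[0, 0.001, 0], 0], [[0, 0, 0], 0], [[0, 0, 0], 0], [[0, 0, 0], 0], [[0, 0, 0], 0], [[0, -0.02, 0], 0], [[0, -0.03, 0], 0], [[0, -0.03, 0], 0]], "jaw": 58}}

```text
time: 35.55
ee_pos: [0.5292, 0.3111, 0.0977]
tool_rot: [-1.179, 1.277, -1.297]
wrist_force: [1.1, 0.1, -0.6]
grip_width: 0.0512
```

```bash
python3 plan.py .56,.05,.22,-30,.045
```

```text
t 35.55 p [0.5292 0.3111 0.0977] phi -5.8 w 0.0512 F [ 1.1  0.1 -0.6] tilt [ 0.022 -1.    -0.004] q [ 0.43  0.52  1.59 -0.02  1.05  0.54]
7 rows end [0.5596 0.0497 0.2197] -29.9
[[[0.037, -0.017, 0.008], 0.06], [[0.036, -0.018, 0.01], 0.06], [[0.035, -0.017, 0.013], 0.06], [[0.035, -0.018, 0.015], 0.06], [[0.034, -0.017, 0.016], 0.06], [[0.032, -0.018, 0.019], 0.06], [[0.032, -0.017, 0.02], 0.06]]
```

{"api": "send_rows", "payload": {"targets": [[[0, -0.02, 0], 0], [[0.03, -0.018, 0.01], 0.06], [[0.035, -0.017, 0.013], 0.06], [[0.035, -0.018, 0.015], 0.06], [[0.034, -0.017, 0.016], 0.06], [[0.032, -0.018, 0.019], 0.06], [[0.02, -0.01, 0.01], 0.06], [[0.01, 0, 0], 0]]}}

```text
time: 36.35
ee_pos: [0.5641, 0.0987, 0.2298]
tool_rot: [-0.954, 1.531, -1.566]
wrist_force: [0.3, 0.5, 0.9]
grip_width: 0.051
```

```bash
python3 plan.py now;python3 -c "
from h import *
ims=[]
for n in ('scene','top'):
  c=capture(n);cv2.imwrite(f'pics/{n}_e.png',c['frame']);x,y=((280,90) if n=='scene' else (140,130));ims.append(cv2.resize(c['frame'][y:y+120,x:x+100],None,fx=4,fy=4,interpolation=3))
cv2.imwrite('pics/y5.png',np.hstack(ims))"
```

```text
t 36.35 p [0.5641 0.0987 0.2298] phi -27.0 w 0.051 F [0.3 0.5 0.9] tilt [ 0.015 -1.     0.013] q [ 0.07  0.31  1.56 -0.02  1.26  0.54]
0 rows end [0.5641 0.0987 0.2298] -27.0
```

View pics/y5.png

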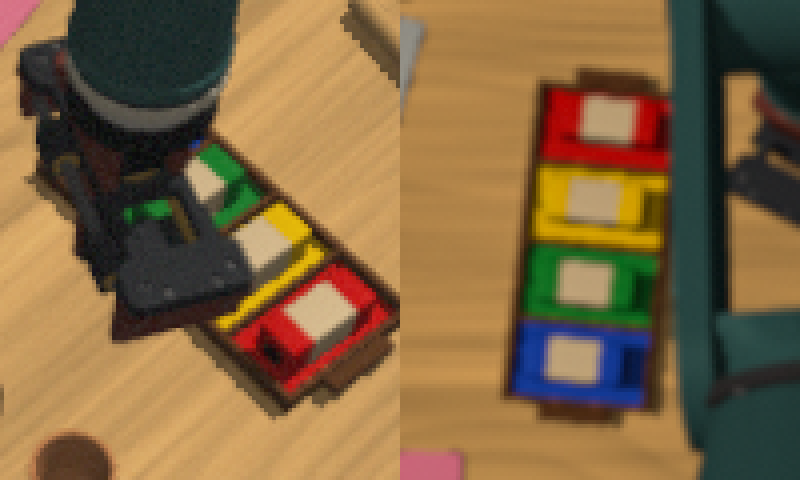

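View pics/scene_e.png

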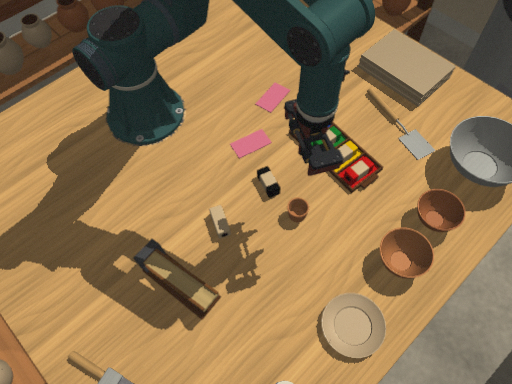

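{"api": "send_rows", "payload": {"targets": [[[0.03, 0, 0.01], 0], [[0.04, 0, 0.015], 0], [[0.04, 0, 0.015], 0], [[0.04, 0, 0.015], 0], [[0.03, 0, 0.01], 0], [[0, 0, 0], 0], [[0, 0, 0], 0], [[0, 0, 0], 0]]}}

```text
time: 37.25
ee_pos: [0.535, -0.0831, 0.223]
tool_rot: [-0.979, 1.53, -1.537]
wrist_force: [-1.1, 0.0, -0.2]
grip_width: 0.051
```

```bash
python3 plan.py now;python3 -c "
from h import *
ims=[]
for n in ('scene','top'):
  c=capture(n);cv2.imwrite(f'pics/{n}_f.png',c['frame']);x,y=((280,90) if n=='scene' else (140,130));ims.append(cv2.resize(c['frame'][y:y+120,x:x+100],None,fx=4,fy=4,interpolation=3))
cv2.imwrite('pics/y6.png',np.hstack(ims))"
```

```text
t 37.25 p [ 0.535  -0.0831  0.223 ] phi -25.6 w 0.051 F [-1.1  0.  -0.2] tilt [ 0.014 -1.    -0.004] q [-0.27  0.28  1.63 -0.01  1.24  0.18]
0 rows end [ 0.535  -0.0831  0.223 ] -25.6
```

View pics/y6.png

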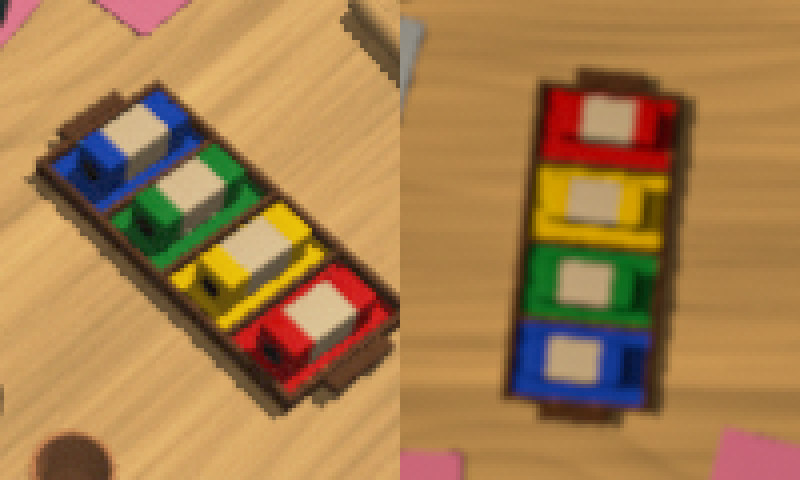

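View pics/top_f.png

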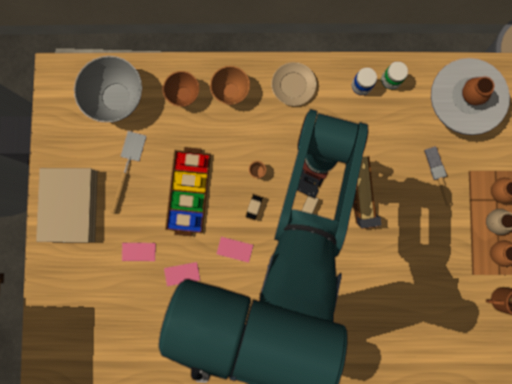

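The yellow prop looks slightly different from the others, so I'll check its flatness with a fitted pitch.

Run:
```python
from m import *
ims={n:cv2.imread(f"pics/{n}_f.png") for n in cs}
for n,x0,y0,w,h in(("scene",285,105,100,90),("top",160,145,60,95)):
    f=6 if n=="top" else 8
    im=cv2.resize(ims[n][y0:y0+h,x0:x0+w],None,fx=f,fy=f,interpolation=3)
    for name,c in(("r",(.5965,.298)),("y",(.5315,.3047)),("g",(.4665,.3113)),("b",(.4015,.318))):
        B=box(c[0],c[1],.023,np.radians(84.1)); u=((proj(cs[n],B)+.5-[x0,y0])*f).astype(int)
        for i in range(8):
            for j in range(i):
                if bin(i^j).count("1")==1 and (i&1) and (j&1): cv2.line(im,tuple(map(int,u[i])),tuple(map(int,u[j])),(255,0,255),1)
    cv2.imwrite(f"pics/ov_{n}.png",im)
```

```text
(no output)
```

View pics/ov_scene.png

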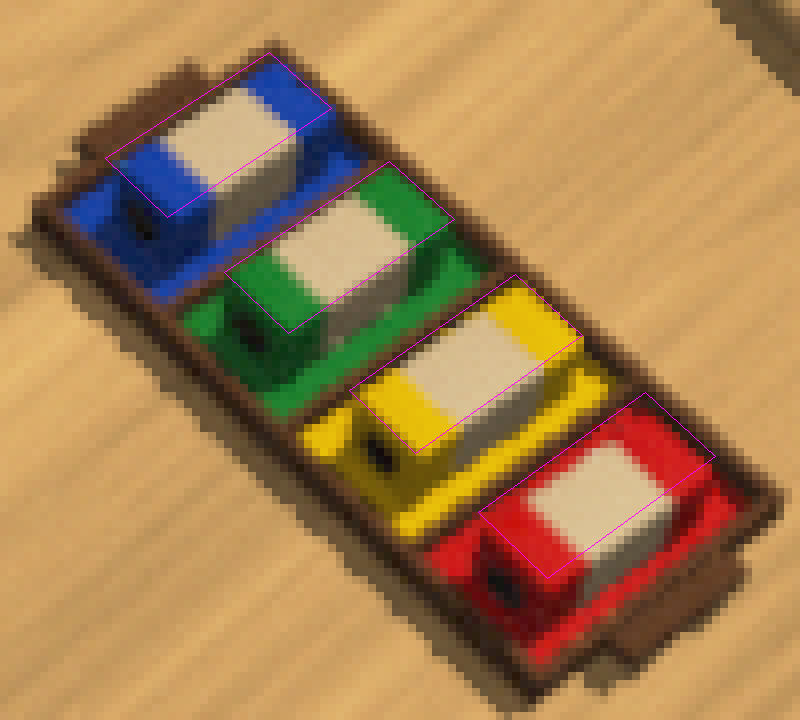

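View pics/ov_top.png

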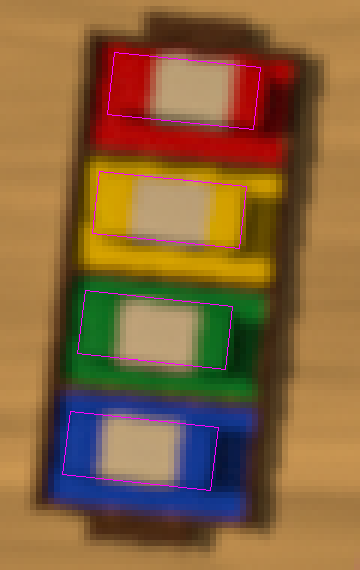

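```bash
python3 -c "
from h import *
print(finish_job(), state()['time'])"
```

```text
the job is handed in; nothing more can be done
the job is handed in; nothing more can be done
```

All four props are packed and the job is handed in, about 37 s into the 106 s allowed. I laid blue, green and red in their matching bays first. I then slid yellow about 44 mm up the chute, lifted it out and laid it in the yellow bay.

- **Placement:** in the last pictures from both cameras, all four props lie inside their own-coloured bays. Flat outlines drawn at each bay centre matched them to within a few millimetres. The yellow prop looked slightly different at first, but it matched a flat outline too.
- **Props left alone:** the gripper never closed on the plain or black-ended prop. Both looked to be where they started, judged by eye rather than measured, with the arm partly covering the plain prop in the final top view.
- **Gripper:** it was open and well clear of everything at hand-in.
- **Forces:** readings taken at the end of each move showed at most about 6 N at the wrist.
- **Disagreements along the way:**
  - The first automatic fit of the yellow prop disagreed between cameras by about 2 px, so I refitted it from hand-picked points.
  - The arm overshot its moves by up to 3 cm and held a steady tilt of 1–2°. I corrected the overshoot before each grasp and placing, but the tilt could not be corrected.

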